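Clear the jammed bottle feed tray

TASK

The bottle feed tray has jammed: two bottles stand side by side in the funnel in front of its narrow opening. Make the feeder safe first: pull the isolator plug straight up out of the control box and leave it in the grey dish; then nudge one of the two jammed bottles a few centimetres back from the opening to break the jam. Slide every bottle in the tray through the opening into the outfeed end, standing and never lifted over the rails, clear of the gate, then slide the gate fully shut behind them, leaving the other things on the bench alone.

Things in the scene. Friction and masses are not known exactly. Their poses are not given: they have to be found in the camera images.
- tray: Fixed metal feed tray on short feet, origin on bench height under the middle of the opening; x = feed direction, y across, z up. Floor top at z 14 mm; rails and dividing wall up to z 54 mm. Inside 140 mm wide (y +-70), side rails 5 mm thick; infeed end x -155 to 0, outfeed end x 17 to 148 mm.
- opening (a point): Middle of the narrow opening, at tray (0, 0, 14 mm) on the floor, tray axes. The dividing wall at x = 0 (12 mm thick) leaves it 76 mm wide (y -38 to +38) between round posts of 6 mm radius at (0, +-44); two straight funnel guides run from the side rails at (-50, +-70) to the posts.
- outfeed (a point): Middle of the outfeed floor, at tray (85, 0, 14 mm), tray axes. Bottles must end with their centres more than 42 mm past the opening along tray x, to clear the gate; four fit two by two.
- gate (a joint): Sliding gate: aluminium bar 84 mm long, 7 mm thick, z 17 to 49 mm, at tray x 9.5 to 16.5 mm. 0 = fully open (drawn out through the +y side rail), 0.082 m = fully shut across the opening; moves towards tray -y as the value grows, about 2 N of friction, stays where it is left.
- gate_grip (a point): Middle of the white grip knob on the gate, 16 mm wide along the sliding direction, 26 mm across it, 30 mm high (tray z 69 to 99 mm; this point at z 86 mm). With the gate open it stands at tray x +13, y +117 mm, outside the +y rail.
- bottle_a: Closed round plastic reagent bottle with a screw cap, body 56 mm in diameter, total height 105 mm (straight body to about 70 mm, cap 32 mm in diameter from 88 to 105 mm), about 0.2 kg. Origin at the centre of its underside, z up. One of the two bottles jammed side by side in the funnel.
- bottle_b: The same kind of bottle; the other of the two jammed in the funnel.
- bottle_c: The same kind of bottle, waiting in the infeed end behind the jam; may be absent.
- bottle_d: The same kind of bottle, waiting in the infeed end behind the jam; may be absent.
- control_box: Fixed grey control box of the feeder, 104 x 104 x 56 mm, origin at the centre of its underside. The isolator plug stands in the vertical socket in the middle of its top; two sprung detent bars inside, on the socket's x sides, hold it by the waist.
- plug: Loose black isolator plug, 90 mm long, 0.09 kg, origin under its foot, z along it towards the grip. Shank 20 x 34 mm with a waist, 40 x 50 mm flange at z 48 to 54 mm that rests on the box top, grip block 18 mm (x) by 44 mm (y), z 54 to 90 mm. Plugged in, its foot is 48 mm below the box top. A straight upward pull of about 10 N frees it from the detent; it is out after 50 mm.
- plug_grip (a point): Middle of the plug's grip block, z 74 mm of the plug; the block is 18 mm wide along plug x.
- plug_mid (a point): Middle of the plug, z 50 mm of the plug.
- dish: Fixed shallow open grey dish, 130 x 130 mm outside, rim 22 mm high, wall and floor 4 mm thick; origin at the centre of its underside. The plug may stand, lie or lean in it.
- timer: Bench timer lying on the bench, 75 x 75 x 17 mm, origin at the centre of its underside. A bystander.
- beaker: Empty plastic beaker, 64 mm in diameter, 76 mm high, origin at the centre of its underside. A bystander.

How it is judged (in metres and radians):
On the way, in this order (a step that is already met when the one before it is completed fails the run):
1. The plug has been pulled out of the control box and left in the dish, released (horizontal distance between plug_mid and dish below 0.068 m and height (world z) of plug_mid below 0.075 m and contact force between plug and dish above 0.2 N and contact force between plug and the fingers below 0.1 N), for 0.2 s.
2. One of the two jammed bottles has been nudged back, its centre at least 52 mm behind the opening (x of any of bottle_a, bottle_b in the frame of tray below -0.052 m), for 0.2 s.
3. Every bottle has been slid through the opening into the outfeed end, clear of the gate (x of each of bottle_a, bottle_b, bottle_c, bottle_d in the frame of tray above 0.042 m), for 0.2 s.
At the end, for the whole second after the job is handed in: All bottles present stand upright (within 0.1 rad) and at rest on the tray floor in the outfeed end, centres more than 42 mm past the opening; the gate is shut (joint over 0.074 m of 0.082); the plug rests in the dish (its middle within 68 mm of the dish's centre) (all of step 3 and x of each of bottle_a, bottle_b, bottle_c, bottle_d in the frame of tray below 0.135 m and height (world z) of each of bottle_a, bottle_b, bottle_c, bottle_d below 0.02 m and angle between each of bottle_a, bottle_b, bottle_c, bottle_d's own z axis and vertical below 0.1 rad and linear speed of each of bottle_a, bottle_b, bottle_c, bottle_d below 0.03 m/s and value of joint gate above 0.074 m and horizontal distance between plug_mid and dish below 0.068 m and height (world z) of plug_mid below 0.075 m and contact force between plug and dish above 0.2 N); the robot touches nothing.
It fails at once if a bottle is lifted to the height of the rails (over 36 mm off the tray floor) (height (world z) of any of bottle_a, bottle_b, bottle_c, bottle_d above 0.05 m).
It fails at once if the timer or the beaker is pushed away (over 30 mm) (distance of any of timer, beaker from where it was at the start of the episode above 0.03 m).
Of bottle_c, bottle_d only 1 to 2 are there at a start; the rules pass over those that are not, and their reading is None.
At some moment in a run one of bottle_c, bottle_d may be knocked a few centimetres aside while the robot is not near it.
Once in a run the grip may slacken for a moment while it holds something.
It also fails if it takes over 200 s, if anything falls off the work surface, if the arm or the gripper's body presses on something with over 40 N, if the wrist force passes 120 N, or if a joint passes its speed limit or range.

ROBOT

A 6-joint arm with a two-finger parallel gripper is mounted at the origin on a cart in front of the work surface, level with it; the furniture and walls round the work are solid. World frame = base frame: x ahead of the robot, y to its left, z up, the work surface at z = 0. Lengths are in m, angles in degrees, forces in N, time in s.
With the tool pointing down it reaches from about 0.3 to 0.775 m from the base axis. Payload 14.6 kg.
Tool frame: the origin (TCP) lies midway between the tips of the shut fingers; the grasp point (between the pads) lies env.pinch_z behind it (env.pinch_z is the distance from the TCP to the grasp point, in m); z points along the fingers, y is the direction in which the jaws open and shut (so a half turn about z gives the same grasp; the last joint's range is limited). The gripper opens to 85 mm and grips with 20 to 120 N. Pads are 22 mm wide; open, the fingers measure 114 mm over their backs; the gripper's body (76 mm by 85 mm) begins 54 mm behind the grasp point. The pads swing forward as they close: fully open they stand 13 mm farther back than shut.
Start: joints at [72.044, 17.183, 87.147, -0, 75.671, -3.816], TCP at [0.134, 0.533, 0.231] pointing down, gripper open.
Joint ranges: [-173.82, 173.82], [-45.26, 126.66], [13.44, 144.39], [-59.66, 239.66], [0, 175.72], [-146.38, 146.38]. Speed limits (degrees/s): [127.2, 127.2, 147.25, 180, 180, 180].

INTERFACE

Orientations are given as a 3x3 rotation matrix whose columns are the frame's x, y, z axes.
In Python, from plant import env gives the robot as it stands. The module is installed in compiled form; this text tells all that it offers.
- The arm moves only by the tool drive_tool, never from a script. Its argument "deltas" is a list of rows, each a list of 5 numbers: the opening, from -1 (shut) to 1 (fully open), then the shift along the world's x, y, z in m, then the turn about the world's z in degrees. A call has 1 to 10 rows; each row shifts and turns the commanded pose from where the row before left it; what a row does not reach is not made up. A row lasts 1/10 s, in which the tool goes at most 50 mm and 8.59 degrees, less where a joint would pass 70% of its speed; a pose out of reach is approached as far as the arm can. A call with a gripper value outside its range is refused whole. The fingers move at their own pace and stop on an object; "squeeze" is the grip in N (left out, the last holds). Time passes only in rows, so rows that do not move let the fingers close. It gives the time, the measured TCP pose, the force and the opening at its end, in the units of the state.
- env.get_state(): the state, without advancing time (a new reading comes with each control period).
- env.grab_frame(name): name is "side" or "top" or "wrist"; returns a dict with "image" (400x640x3 uint8, blue, green, red), "fx", "fy", "cx", "cy" (pixels), "extrinsics" (4x4, takes a point from world to camera coordinates). Camera axes: x right, y up, looking along -z (the intrinsics and any distortion apply to the point x, -y, -z); pixel columns grow to the right and rows downward; lengths in m; the calibration is good to about 2 mm. A picture is of the moment at which its call begins. There is no depth.
- env.finish_job(): hands the job in, once; it reports no verdict.
Trained networks look in a picture, given as the dict that the camera call returned (one of the last four; its "shot" number tells which), for a name from the list of things; names that differ only in an ending like _2 or _b are one class to them, and where a whole thing is asked for, a point or a joint stands for the part that bears it (a point fixed in the world has none). Each returns a list of dicts, best first, with "score" (0 to 1); they miss things now and then, are a little off and sometimes report something else, mostly with a low value. They report only what shows in the picture. A call takes as long as a camera call.
- env.regions_of(picture, name): "pixels" (400x640 bool, what is visible of it) and "at" ([column, row] in pixels, amid what is visible of it).
The state is a dict: "clock": time; "joint_positions": joint angles; "joint_velocities": joint speeds; "tau": joint torques, N m; "eef_pos": TCP position; "orientation": TCP orientation; "wrist_force": force on the tool from outside, world axes, zero at the start; "wrist_torque": the same for the moment, N m; "gripper_width": finger opening in m.
Only numpy, scipy, OpenCV 4.12 (cv2) and the standard library are available. Lean on these libraries where they do the work, as an engineer would, in place of code of your own. Each camera call takes 0.05 s, during which the arm holds its last target.

## Working session

There is one attempt and no reset: what is moved stays moved. The work goes in short steps, Python scripts to look and compute and a tool call to move; the robot and the scene stay as the last step left them, time stands still between calls to the robot, and variables do not carry over. Pictures are saved under pics/ and viewed, and the job is handed in when it is done.

Besides the shell and the picture viewer there is one more tool, called after "Call:" by a JSON object that holds its "method" and its "body". drive_tool: Moves the arm, as the interface text tells. Its arguments: {"type":"object","properties":{"deltas":{"type":"array","items":{"type":"array","items":{"type":"number"}}},"squeeze":{"type":"number"}},"required":["deltas"]}

```bash
mkdir -p pics; ls
cat > h.py <<'E'
import numpy as np, cv2
from plant import env
def shot(name,fn=None):
    p=env.grab_frame(name)
    if fn: cv2.imwrite('pics/'+fn,p['image'])
    return p
def ray(p,uv):
    E=np.array(p['extrinsics']);R=E[:3,:3];t=E[:3,3]
    d=np.array([(uv[0]-p['cx'])/p['fx'],-(uv[1]-p['cy'])/p['fy'],-1.])
    return -R.T@t,R.T@d
def onz(p,uv,z):
    o,d=ray(p,uv);s=(z-o[2])/d[2];return o+s*d
def proj(p,X):
    E=np.array(p['extrinsics']);c=E[:3,:3]@np.array(X)+E[:3,3]
    return np.array([p['cx']+p['fx']*c[0]/-c[2],p['cy']+p['fy']*-c[1]/-c[2]])
E
python3 - <<'E'
from h import *
s=env.get_state();print({k:np.round(v,3).tolist() for k,v in s.items()},env.pinch_z)
for n in ['top','side','wrist']:
    p=shot(n,n+'0.png');print(n,p.keys(),p['fx'],p['fy'],p['cx'],p['cy'],np.round(p['extrinsics'],3).tolist())
    for k in ['tray','gate','bottle_a','control_box','plug','dish','timer','beaker','gate_grip','plug_grip']:
        try:
            r=env.regions_of(p,k);print(k,[(round(q['score'],2),np.round(q['at']).tolist(),int(q['pixels'].sum())) for q in r])
        except Exception as e: print(k,e)
E
```

```text
pics
{'clock': 0.0, 'joint_positions': [72.043, 17.219, 87.182, 0.001, 75.67, -3.815], 'joint_velocities': [0.059, -0.011, -0.081, 0.038, -0.026, -0.004], 'tau': [-0.002, -54.35, -36.179, -0.0, 0.004, 0.0], 'eef_pos': [0.134, 0.533, 0.231], 'orientation': [[-0.97, 0.244, -0.0], [0.244, 0.97, -0.001], [0.0, -0.001, -1.0]], 'wrist_force': [0.228, 0.086, -0.323], 'wrist_torque': [-0.018, -0.035, -0.003], 'gripper_width': 0.085} 0.0187
top dict_keys(['image', 'fx', 'fy', 'cx', 'cy', 'extrinsics', 'shot']) 470.82019356027905 470.82019356027905 320.0885546333769 203.45472356767155 [[-0.018, -1.0, 0.0, 0.015], [0.988, -0.018, 0.152, -0.555], [-0.152, 0.003, 0.988, -1.621], [0.0, 0.0, 0.0, 1.0]]
tray [(0.82, [255.0, 232.0], 3448)]
gate [(0.64, [255.0, 200.0], 101)]
bottle_a [(0.67, [244.0, 239.0], 230), (0.63, [215.0, 223.0], 269), (0.61, [241.0, 224.0], 216)]
control_box [(0.78, [383.0, 232.0], 798), (0.16, [384.0, 226.0], 185)]
plug [(0.68, [385.0, 223.0], 136)]
dish [(0.76, [436.0, 230.0], 1360)]
timer [(0.51, [434.0, 186.0], 292)]
beaker [(0.57, [297.0, 175.0], 291)]
gate_grip [(0.45, [2
[... 537 characters left out ...]
 [312.0, 254.0], 1493)]
plug [(0.86, [312.0, 231.0], 287)]
dish [(0.76, [324.0, 301.0], 3110), (0.21, [343.0, 185.0], 342)]
timer [(0.62, [400.0, 292.0], 552)]
beaker [(0.73, [308.0, 173.0], 156), (0.72, [341.0, 185.0], 328)]
gate_grip [(0.55, [308.0, 173.0], 189)]
plug_grip [(0.73, [313.0, 233.0], 308)]
wrist dict_keys(['image', 'fx', 'fy', 'cx', 'cy', 'extrinsics', 'shot']) 287.96584656548475 287.96584656548475 319.86786596730695 204.49706670529838 [[0.244, 0.97, -0.0, -0.55], [-0.935, 0.235, -0.264, 0.035], [-0.256, 0.065, 0.965, -0.378], [0.0, 0.0, 0.0, 1.0]]
tray [(0.84, [145.0, 395.0], 548)]
gate []
bottle_a []
control_box []
plug []
dish []
timer []
beaker []
gate_grip []
plug_grip []
```

View pics/top0.png

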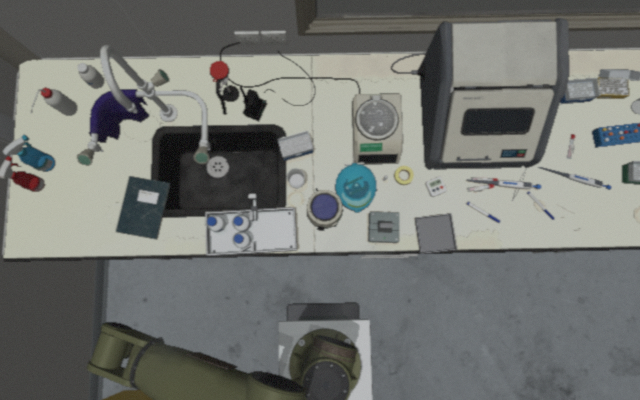

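View pics/side0.png

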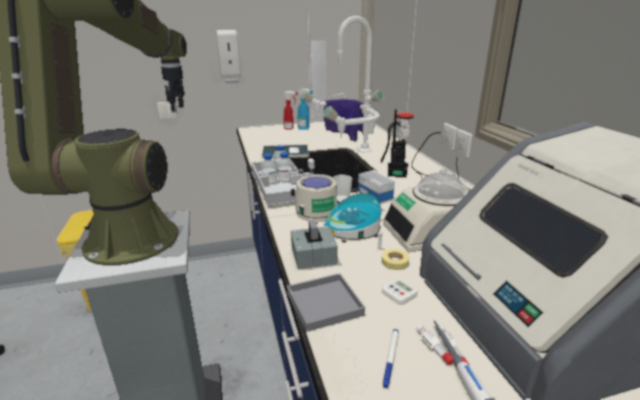

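View pics/wrist0.png

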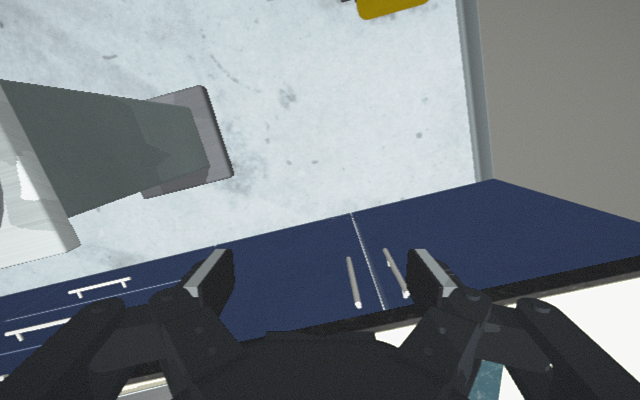

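Run:
```python
import cv2
a=cv2.imread('pics/top0.png');cv2.imwrite('pics/top0z.png',cv2.resize(a[150:290,180:340],None,fx=5,fy=4.2,interpolation=3)[:, :800])
```

```text
(no output)
```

View pics/top0z.png

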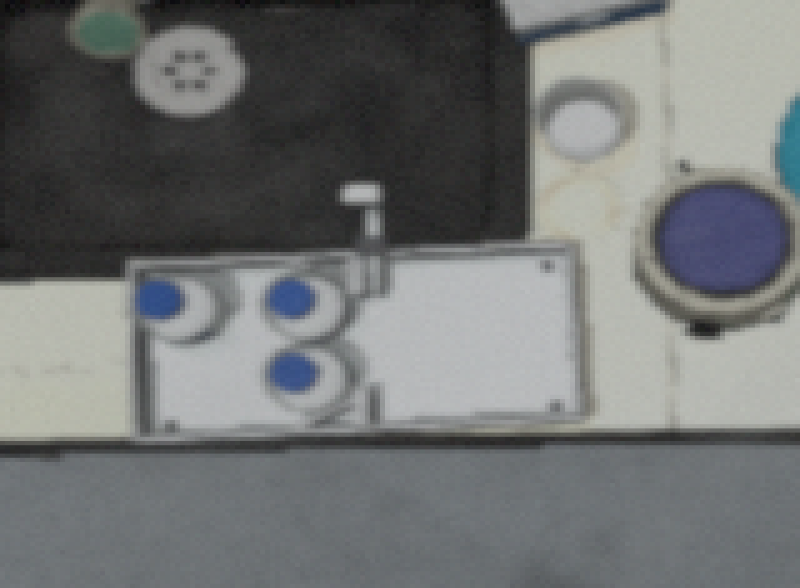

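Run:
```python
from h import *
p=shot('top')
def o(n,uv,z): print(n,np.round(onz(p,uv,z),3))
def reg(k,z,i=0):
    r=env.regions_of(p,k)
    if r: 
        m=r[0]['pixels']; ys,xs=np.nonzero(m); rect=cv2.minAreaRect(np.c_[xs,ys].astype(np.float32))
        print(k,np.round(rect[0],1),np.round(rect[1],1),round(rect[2],1),np.round(onz(p,rect[0],z),3))
        print('   corners',[np.round(onz(p,c,z)[:2],3).tolist() for c in cv2.boxPoints(rect)])
reg('tray',0.054);reg('control_box',0.056);reg('dish',0.022);reg('plug',0.098);reg('gate_grip',0.099);reg('timer',0.017);reg('beaker',0.076)
for q in env.regions_of(p,'bottle_a'):
    print('b',q['at'],np.round(onz(p,q['at'],0.1),3))
a=p['image'];cv2.imwrite('pics/top1z.png',cv2.resize(a[165:265,335:475],None,fx=5,fy=5,interpolation=3))
```

```text
tray [250.3 223.5] [59.1 92. ] 86.7 [0.487 0.249 0.054]
   corners [[0.585, 0.417], [0.598, 0.094], [0.39, 0.085], [0.378, 0.402]]
control_box [383.5 227.5] [31. 31.] 90.0 [ 0.464 -0.214  0.056]
   corners [[0.519, -0.162], [0.517, -0.27], [0.409, -0.265], [0.411, -0.158]]
dish [435.4 233.5] [37.7 39.3] 82.4 [ 0.443 -0.401  0.022]
   corners [[0.502, -0.326], [0.518, -0.466], [0.385, -0.475], [0.369, -0.337]]
plug [385.  226.5] [11. 14.] 90.0 [ 0.463 -0.213  0.098]
   corners [[0.482, -0.19], [0.482, -0.238], [0.444, -0.236], [0.445, -0.189]]
gate_grip [435. 186.] [16.1 17. ] 63.4 [ 0.599 -0.39   0.099]
   corners [[0.612, -0.352], [0.638, -0.406], [0.587, -0.428], [0.562, -0.374]]
timer [435.7 186.4] [16.5 16.1] 63.4 [ 0.613 -0.413  0.017]
   corners [[0.628, -0.375], [0.654, -0.428], [0.599, -0.452], [0.573, -0.398]]
beaker [295.5 178. ] [18. 15.] 90.0 [0.641 0.089 0.076]
   corners [[0.674, 0.115], [0.673, 0.063], [0.609, 0.064], [0.61, 0.116]]
b [215.6, 221.3] [0.491 0.36  0.1  ]
b [241.8, 222.3] [0.486 0.272 0.1  ]
b [239.9, 242.0] [0.42  0.278 0.1  ]
b [295.7, 174.0] [0.65  0.087 0.1  ]
```

View pics/top1z.png

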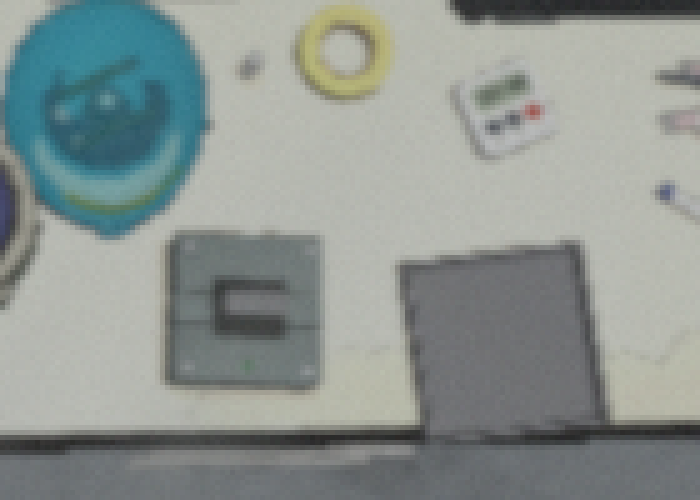

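Call:
{"method": "drive_tool", "body": {"deltas": [[1, 0.02, -0.045, 0, -7.6], [1, 0.02, -0.045, 0, -7.6], [1, 0.02, -0.045, 0, -7.6], [1, 0.02, -0.045, 0, -7.6], [1, 0.02, -0.045, 0, -7.6], [1, 0.02, -0.045, 0, -7.6], [1, 0.02, -0.045, 0, -7.6], [1, 0.02, -0.045, 0, -7.6], [1, 0.02, -0.045, 0, -7.6], [1, 0.02, -0.045, 0, -7.6]]}}

```text
clock: 3.1
eef_pos: [0.3347, 0.0814, 0.2317]
orientation: [[0.008, 1.0, 0.001], [1.0, -0.008, 0.0], [0.0, 0.001, -1.0]]
wrist_force: [1.2, 1.2, 0.3]
gripper_width: 0.0854
```

Call:
{"method": "drive_tool", "body": {"deltas": [[1, 0.016, -0.042, 0, 0], [1, 0.016, -0.042, 0, 0], [1, 0.016, -0.042, 0, 0], [1, 0.016, -0.042, 0, 0], [1, 0.016, -0.042, 0, 0], [1, 0.016, -0.042, 0, 0], [1, 0.016, -0.042, 0, 0], [1, 0, 0, 0, 0]]}}

```text
clock: 3.9
eef_pos: [0.447, -0.2144, 0.2305]
orientation: [[0.006, 1.0, -0.001], [1.0, -0.006, -0.0], [-0.0, -0.001, -1.0]]
wrist_force: [-0.3, 0.4, -0.0]
gripper_width: 0.0852
```

Run:
```python
from h import *
s=env.get_state();print(s['clock'],np.round(s['eef_pos'],4),np.round(s['orientation'],3).tolist())
p=shot('wrist','w1.png')
E_=np.array(p['extrinsics']);print('cam',np.round(-E_[:3,:3].T@E_[:3,3],3))
for k,z in [('plug',0.098),('control_box',.056),('dish',.022),('timer',.017)]:
    for q in env.regions_of(p,k):
        ys,xs=np.nonzero(q['pixels']); rect=cv2.minAreaRect(np.c_[xs,ys].astype(np.float32))
        print(k,round(q['score'],2),np.round(rect[0]),np.round(rect[1]),round(rect[2],1),np.round(onz(p,rect[0],z),3))
```

```text
3.9 [ 0.447  -0.2144  0.2305] [[0.006, 1.0, -0.001], [1.0, -0.006, -0.0], [-0.0, -0.001, -1.0]]
cam [ 0.448 -0.148  0.373]
plug 0.68 [339. 192.] [37. 51.] 4.1 [ 0.466 -0.211  0.098]
plug 0.31 [340. 186.] [95. 92.] 2.5 [ 0.467 -0.205  0.098]
control_box 0.57 [340. 185.] [96. 93.] 2.4 [ 0.47  -0.212  0.056]
dish 0.58 [318. 300.] [71. 95.] 83.6 [ 0.443 -0.381  0.022]
```

View pics/w1.png

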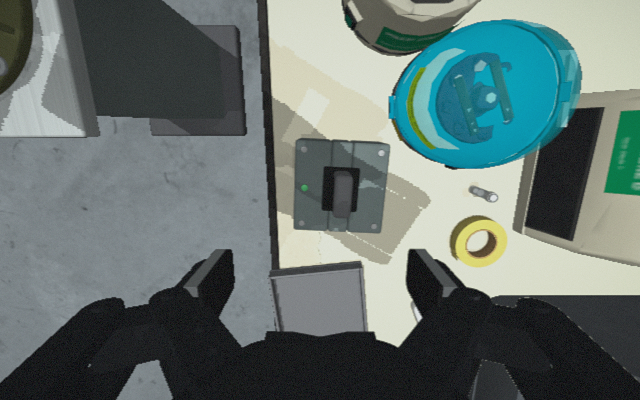

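Run:
```python
from h import *
p=shot('wrist')
a=p['image']
cv2.imwrite('pics/w1z.png',cv2.resize(a[125:245,280:410],None,fx=5,fy=5,interpolation=3))
r=env.regions_of(p,'control_box')[0]
ys,xs=np.nonzero(r['pixels']); rect=cv2.minAreaRect(np.c_[xs,ys].astype(np.float32))
print([np.round(onz(p,c,.056)[:2],4).tolist() for c in cv2.boxPoints(rect)])
g=env.regions_of(p,'plug')[0]['pixels']
ys,xs=np.nonzero(g); print(xs.min(),xs.max(),ys.min(),ys.max())
# predicted grip-block top
for c in [(0.466,-0.213)]:
    for dx,dy in [(-.009,-.022),(.009,-.022),(.009,.022),(-.009,.022)]:
        print(np.round(proj(p,[c[0]+dx,c[1]+dy,.098])))
```

```text
[[0.4124, -0.2632], [0.4214, -0.1586], [0.5224, -0.1649], [0.5224, -0.2706]]
322 359 171 222
[330. 220.]
[348. 220.]
[349. 177.]
[331. 177.]
```

View pics/w1z.png

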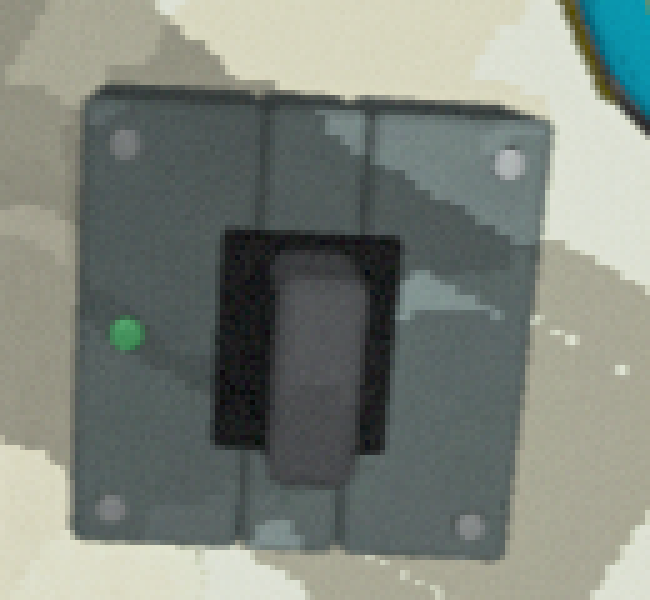

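Run:
```python
from h import *
p=shot('wrist')
f=lambda u,v:(u/5+280-.4,v/5+125-.4)
S=[onz(p,f(*c),.056)[:2] for c in [(124,144),(510,162),(470,525),(110,508)]]
S=np.array(S);print(S.round(4),S.mean(0).round(4))
d=[S[1]-S[0],S[2]-S[3]];print([np.degrees(np.arctan2(v[1],v[0])) for v in d])
d=[S[0]-S[3],S[1]-S[2]];print([np.degrees(np.arctan2(v[1],v[0]))-90 for v in d])
C=[onz(p,f(*c),.056)[:2] for c in [(92,98),(551,120),(500,560),(75,538)]];C=np.array(C);print(C.round(4),C.mean(0).round(4))
F=[onz(p,f(*c),.062)[:2] for c in [(226,230),(398,238),(382,452),(211,446)]];F=np.array(F);print('flange',F.round(4),F.mean(0).round(4))
T=[onz(p,f(*c),.098)[:2] for c in [(275,280),(368,280),(355,478),(268,478)]];print('grip',np.array(T).round(4),np.mean(T,0).round(4))
```

```text
[[ 0.4298 -0.1728]
 [ 0.5145 -0.1768]
 [ 0.5098 -0.2613]
 [ 0.4253 -0.257 ]] [ 0.4698 -0.217 ]
[np.float64(-2.696205166658682), np.float64(-2.9292100933224505)]
[np.float64(-3.0898859455129752), np.float64(-3.16669816758305)]
[[ 0.4231 -0.1629]
 [ 0.5229 -0.1677]
 [ 0.5173 -0.2701]
 [ 0.4169 -0.2645]] [ 0.47   -0.2163]
flange [[ 0.4521 -0.1908]
 [ 0.4897 -0.1926]
 [ 0.4877 -0.2415]
 [ 0.4489 -0.24  ]] [ 0.4696 -0.2162]
grip [[ 0.461  -0.1951]
 [ 0.4791 -0.1951]
 [ 0.4777 -0.2357]
 [ 0.4601 -0.2357]] [ 0.4695 -0.2154]
```

Call:
{"method": "drive_tool", "body": {"deltas": [[1, 0.023, -0.002, -0.03, -2.6], [1, 0, 0, -0.04, 0], [1, 0, 0, -0.04, 0], [1, 0, 0, -0.035, 0], [1, 0, 0, -0.017, 0], [1, 0, 0, 0, 0], [-1, 0, 0, 0, 0], [-1, 0, 0, 0, 0], [-1, 0, 0, 0, 0], [-1, 0, 0, 0, 0]], "squeeze": 80}}

```text
clock: 5.35
eef_pos: [0.4697, -0.2128, 0.0701]
orientation: [[0.048, 0.999, 0.001], [0.999, -0.048, -0.001], [-0.001, 0.001, -1.0]]
wrist_force: [-0.0, -0.6, -0.8]
gripper_width: 0.0283
```

Call:
{"method": "drive_tool", "body": {"deltas": [[-1, 0, 0, 0, 0], [-1, 0, 0, 0, 0], [-1, 0, 0, 0, 0]]}}

```text
clock: 5.65
eef_pos: [0.4698, -0.2128, 0.0701]
orientation: [[0.048, 0.999, 0.001], [0.999, -0.048, -0.001], [-0.001, 0.001, -1.0]]
wrist_force: [-1.0, 0.1, 6.0]
gripper_width: 0.0169
```

Call:
{"method": "drive_tool", "body": {"deltas": [[-1, 0, 0, 0.008, 0], [-1, 0, 0, 0.008, 0], [-1, 0, 0, 0.01, 0], [-1, 0, 0, 0.01, 0], [-1, 0, 0, 0.015, 0], [-1, 0, 0, 0.015, 0], [-1, 0, 0, 0, 0]]}}

```text
clock: 6.35
eef_pos: [0.4701, -0.2131, 0.1377]
orientation: [[0.048, 0.999, 0.003], [0.999, -0.048, -0.002], [-0.002, 0.003, -1.0]]
wrist_force: [0.0, -0.9, -1.0]
gripper_width: 0.0166
```

Run:
```python
from h import *
p=shot('side','s2.png');a=p['image'];cv2.imwrite('pics/s2z.png',cv2.resize(a[150:350,240:400],None,fx=3,fy=3))
s=env.get_state();print(s['wrist_force'],s['gripper_width'],s['eef_pos'])
p=shot('wrist','w2.png')
```

```text
[ 1.25421301 -0.0345753  -1.57811762] 0.016786823410669453 [ 0.46971719 -0.21287742  0.1363443 ]
```

View pics/s2z.png

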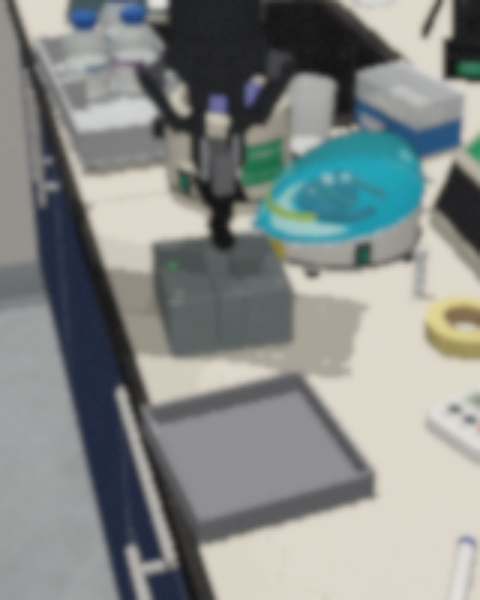

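View pics/w2.png

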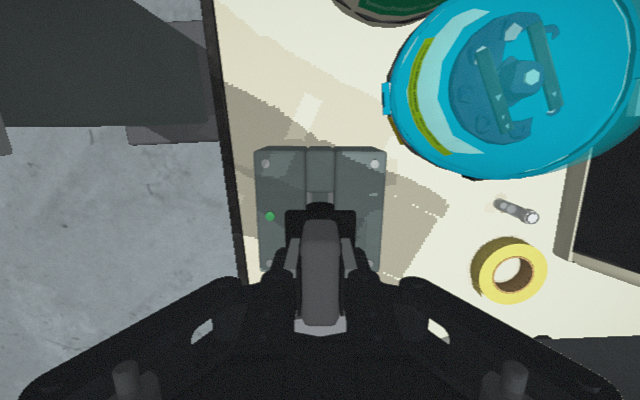

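Call:
{"method": "drive_tool", "body": {"deltas": [[-1, 0, 0, 0.02, 0], [-1, -0.004, -0.03, 0, 0], [-1, -0.004, -0.03, 0, 0], [-1, -0.004, -0.03, 0, 0], [-1, -0.004, -0.03, 0, 0], [-1, -0.004, -0.03, 0, 0], [-1, -0.004, -0.03, 0, 0], [-1, 0, -0.006, 0, 0], [-1, 0, 0, 0, 0]]}}

```text
clock: 7.35
eef_pos: [0.4449, -0.399, 0.1542]
orientation: [[0.049, 0.999, -0.001], [0.999, -0.049, 0.001], [0.001, -0.001, -1.0]]
wrist_force: [0.3, 0.5, 0.0]
gripper_width: 0.0167
```

Run:
```python
from h import *
p=shot('side','s3.png');a=p['image'];cv2.imwrite('pics/s3z.png',cv2.resize(a[180:380,240:400],None,fx=3,fy=3))
s=env.get_state();print(s['wrist_force'],s['gripper_width'],s['eef_pos'])
for q in env.regions_of(p,'dish'):print('dish',q['score'],q['at'],np.round(onz(p,q['at'],.004),3), proj(p,[.446,-.4,.004]))
p=shot('wrist','w3.png')
```

```text
[-0.11062854  1.27708273 -1.84571696] 0.016926235701546433 [ 0.44518358 -0.39815885  0.15438915]
dish 0.72 [325.1, 299.9] [ 0.449 -0.397  0.004] [324.40906507 301.06745998]
```

View pics/s3z.png

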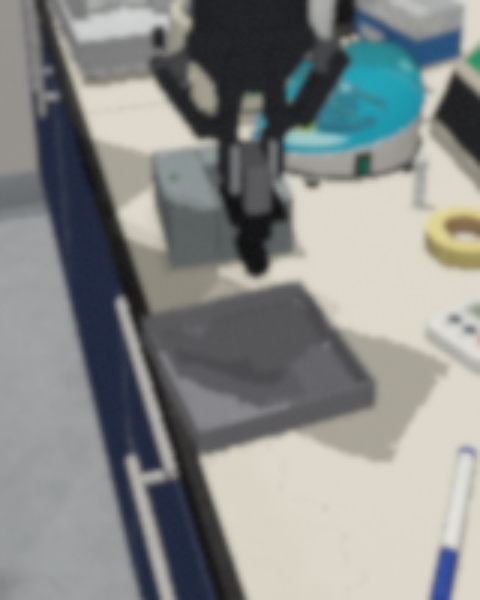

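View pics/w3.png

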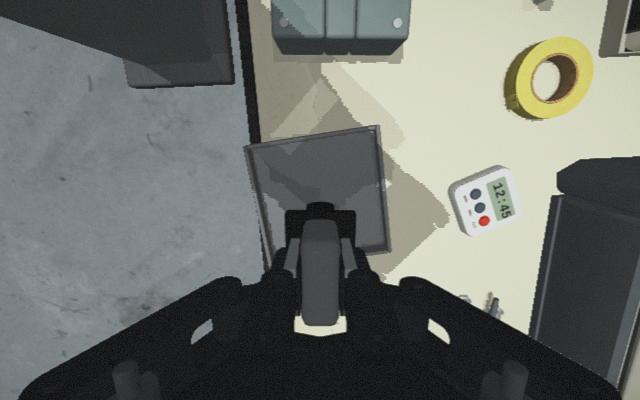

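Run:
```python
from h import *
p=shot('wrist')
for c in [(246,146),(380,126),(391,250)]: print(np.round(onz(p,c,.022),4))
print((onz(p,(246,146),.022)+onz(p,(391,250),.022))/2)
```

```text
[ 0.3786 -0.3464  0.022 ]
[ 0.5043 -0.3341  0.022 ]
[ 0.5168 -0.4589  0.022 ]
[ 0.44768117 -0.40261277  0.022     ]
```

Call:
{"method": "drive_tool", "body": {"deltas": [[-1, 0.002, -0.003, -0.025, 0], [-1, 0, 0, -0.025, 0], [-1, 0, 0, -0.02, 0], [-1, 0, 0, -0.012, 0], [-1, 0, 0, -0.004, 0], [-1, 0, 0, 0, 0]]}}

```text
clock: 8.15
eef_pos: [0.4476, -0.4015, 0.0695]
orientation: [[0.047, 0.999, 0.0], [0.999, -0.047, -0.0], [-0.0, 0.0, -1.0]]
wrist_force: [0.1, -0.5, -0.6]
gripper_width: 0.0165
```

Call:
{"method": "drive_tool", "body": {"deltas": [[-1, 0, 0, -0.002, 0], [-1, 0, 0, -0.001, 0], [-1, 0, 0, 0, 0]]}}

```text
clock: 8.45
eef_pos: [0.4475, -0.4018, 0.0667]
orientation: [[0.048, 0.999, 0.0], [0.999, -0.048, -0.0], [-0.0, 0.0, -1.0]]
wrist_force: [-0.6, -0.6, -0.5]
gripper_width: 0.0168
```

Call:
{"method": "drive_tool", "body": {"deltas": [[-1, 0, 0, -0.001, 0], [-1, 0, 0, 0, 0]]}}

```text
clock: 8.65
eef_pos: [0.4476, -0.4019, 0.066]
orientation: [[0.048, 0.999, 0.001], [0.999, -0.048, -0.001], [-0.001, 0.001, -1.0]]
wrist_force: [-0.9, 1.3, 4.9]
gripper_width: 0.0169
```

Call:
{"method": "drive_tool", "body": {"deltas": [[-0.3, 0, 0, 0, 0], [-0.1, 0, 0, 0, 0], [0.3, 0, 0, 0, 0], [0.3, 0, 0, 0, 0], [0.3, 0, 0, 0, 0], [0.3, 0, 0, 0.02, 0], [0.3, 0, 0, 0.03, 0], [0.3, 0, 0, 0.04, 0], [0.3, 0, 0, 0.04, 0], [0.3, 0, 0, 0.04, 0]]}}

```text
clock: 9.65
eef_pos: [0.4472, -0.4015, 0.237]
orientation: [[0.048, 0.999, 0.0], [0.999, -0.048, -0.0], [-0.0, 0.0, -1.0]]
wrist_force: [0.4, -0.0, -0.4]
gripper_width: 0.0556
```

Run:
```python
from h import *
p=shot('side','s4.png');a=p['image'];cv2.imwrite('pics/s4z.png',cv2.resize(a[180:380,240:400],None,fx=3,fy=3))
s=env.get_state();print(s['clock'],s['wrist_force'],s['gripper_width'],s['eef_pos'])
for q in env.regions_of(p,'plug'):print('plug',q['score'],q['at'], proj(p,[.448,-.402,.054]))
```

```text
9.7 [0.78066468 1.02559555 6.92242244] 0.055529674806452066 [ 0.44846705 -0.40273877  0.24436218]
plug 0.79 [321.8, 281.9] [325.49809196 282.71086306]
```

View pics/s4z.png

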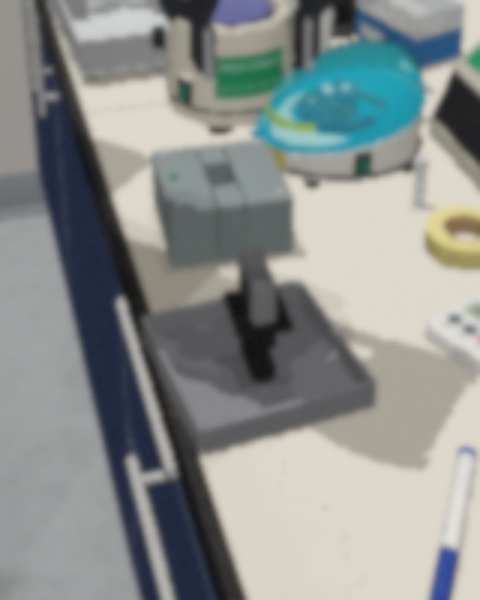

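Call:
{"method": "drive_tool", "body": {"deltas": [[0.3, 0.003, 0.04, 0.01, 0], [0.3, 0.003, 0.048, 0.01, 0], [0.3, 0.003, 0.048, 0.01, 0], [0.3, 0.003, 0.048, 0.01, 0], [0.3, 0.003, 0.048, 0.01, 0], [0.3, 0.003, 0.048, 0.01, 0], [0.3, 0.003, 0.048, 0.01, 0], [0.3, 0.003, 0.048, 0.01, 0], [0.3, 0.003, 0.048, 0.01, 0], [0.3, 0.003, 0.048, 0.01, 0]]}}

```text
clock: 10.75
eef_pos: [0.477, 0.0723, 0.3353]
orientation: [[0.048, 0.999, -0.0], [0.999, -0.048, -0.0], [-0.0, -0.0, -1.0]]
wrist_force: [0.8, -0.3, 0.0]
gripper_width: 0.0555
```

Call:
{"method": "drive_tool", "body": {"deltas": [[0.3, 0, 0.048, 0, 0], [0.3, 0, 0.04, 0, 0], [0.3, 0, 0, 0, 0], [0.3, 0, 0, 0, 0]]}}

```text
clock: 11.15
eef_pos: [0.4772, 0.1588, 0.3346]
orientation: [[0.046, 0.999, -0.001], [0.999, -0.046, -0.0], [-0.0, -0.001, -1.0]]
wrist_force: [0.2, -1.4, -1.0]
gripper_width: 0.0558
```

Run:
```python
from h import *
s=env.get_state();print(s['clock'],s['gripper_width'],s['eef_pos'])
p=shot('wrist','w5.png')
for k in ['tray','gate','gate_grip','bottle_a','beaker']:
  for q in env.regions_of(p,k):print(k,round(q['score'],2),np.round(q['at'],1),q['pixels'].sum(),np.round(onz(p,q['at'],.119),3))
```

```text
11.15 0.055827327792383225 [0.47718076 0.15882009 0.33459094]
tray 0.81 [302.3 120.2] 18601 [0.46  0.232 0.119]
gate 0.89 [391.  113.8] 564 [0.565 0.235 0.119]
gate_grip 0.7 [391.3 115.6] 608 [0.566 0.233 0.119]
bottle_a 0.65 [326.7  78.8] 1685 [0.491 0.277 0.119]
bottle_a 0.59 [322.5  19.2] 1463 [0.488 0.338 0.119]
bottle_a 0.57 [282.2  82.5] 1707 [0.439 0.275 0.119]
```

View pics/w5.png

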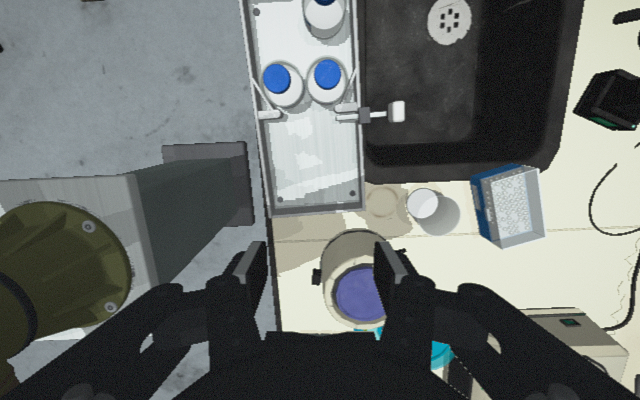

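```bash
cat >> h.py <<'E'
def caps(p,z=.119):
    h=cv2.cvtColor(p['image'],cv2.COLOR_BGR2HSV)
    m=cv2.inRange(h,(100,150,100),(125,255,255))
    n,l,st,c=cv2.connectedComponentsWithStats(m)
    return [(st[i,4],c[i].round(1).tolist(),st[i,:4].tolist(),np.round(onz(p,c[i],z),4)[:2]) for i in range(1,n) if st[i,4]>60]
E
python3 - <<'E'
from h import *
p=shot('wrist');a=p['image']
for c in caps(p):print(c)
cv2.imwrite('pics/w5z.png',cv2.resize(a[0:220,240:410],None,fx=2.7*1.7,fy=2.7,interpolation=3))
cv2.imwrite('pics/w5y.png',cv2.resize(a[60:220,240:410],None,fx=4,fy=3.7,interpolation=3))
E
```

```text
(np.int32(582), [326.2, 72.8], [314, 59, 26, 29], array([0.4912, 0.2821]))
(np.int32(582), [275.4, 77.2], [263, 63, 26, 29], array([0.4325, 0.2802]))
(np.int32(162), [493.1, 170.0], [472, 162, 47, 15], array([0.6951, 0.1598]))
```

View pics/w5y.png

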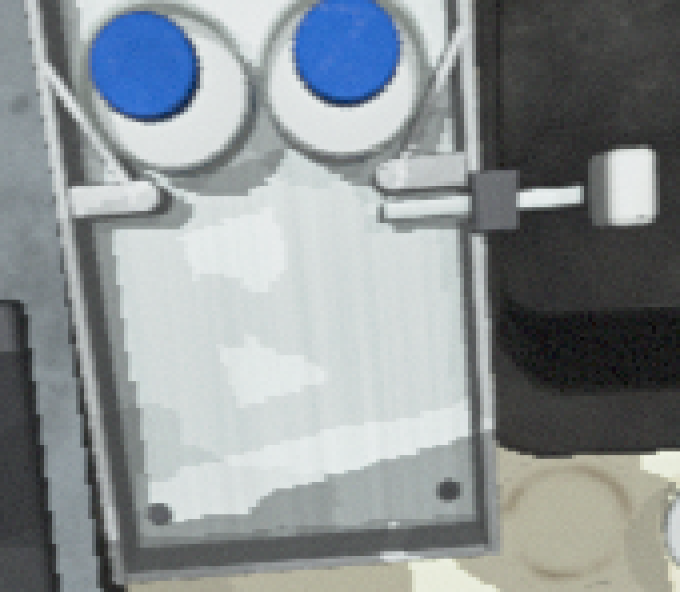

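Run:
```python
from h import *
from scipy.optimize import least_squares
p=shot('wrist')
f=lambda u,v:np.array((u/4+240-.4,v/3.7+60-.4))
obs=[((497,550),(.153,.075,.054)),((118,578),(.153,-.075,.054)),((151,192),(0,-.044,.054)),((386,176),(0,.044,.054)),((632,186),(.013,.117,.099))]
def T(q,l):
    c,s=np.cos(q[2]),np.sin(q[2]);return np.array([q[0]+c*l[0]-s*l[1],q[1]+s*l[0]+c*l[1],l[2]])
def r(q): return np.concatenate([proj(p,T(q,l))-f(*o) for o,l in obs])
s=least_squares(r,[.487,.246,-np.pi/2]);q=s.x
print(q[:2],np.degrees(q[2]),s.fun.round(1))
c,sn=np.cos(q[2]),np.sin(q[2]);R=np.array([[c,-sn],[sn,c]])
for cc in caps(p)[:2]: print('cap tray',(R.T@(cc[3]-q[:2])).round(4))
```

```text
[0.46321584 0.24756926] -87.94215393567202 [ 0.8  0.9 -1.5  1.2 -2.2  0.2  1.6 -1.1  1.1 -0.4]
cap tray [-0.0335  0.0292]
cap tray [-0.0336 -0.0295]
```

```bash
python3 - <<'E'
from h import *
q=np.array([.46322,.24757,np.radians(-87.94)]);c,sn=np.cos(q[2]),np.sin(q[2]);R=np.array([[c,-sn],[sn,c]])
for n in ['top','side']:
    p=shot(n)
    for cc in caps(p):
        if 0.1<cc[3][1]<.45 and .3<cc[3][0]<.6: print(n,cc[:3],cc[3],'tray',(R.T@(cc[3]-q[:2])).round(3))
E
python3 - <<'E'
from h import *
for n in ['top','side']:
    p=shot(n,n+'6.png')
    for cc in caps(p): print(n,cc)
    h=cv2.cvtColor(p['image'],cv2.COLOR_BGR2HSV)
    print(h[239,239],h[156,268])
E
python3 -c "
import cv2
a=cv2.imread('pics/top6.png');cv2.imwrite('pics/top6z.png',cv2.resize(a[190:270,190:310],None,fx=6,fy=6,interpolation=0))"
```

```text
[109  61 104] [60 12 43]
side (np.int32(107), [381.8, 195.4], [369, 191, 23, 10], array([ 0.6803, -0.1558]))
side (np.int32(75), [387.2, 374.7], [384, 364, 7, 22], array([ 0.4488, -0.7049]))
[ 90   4 124] [108 175 146]
```

View pics/top6z.png

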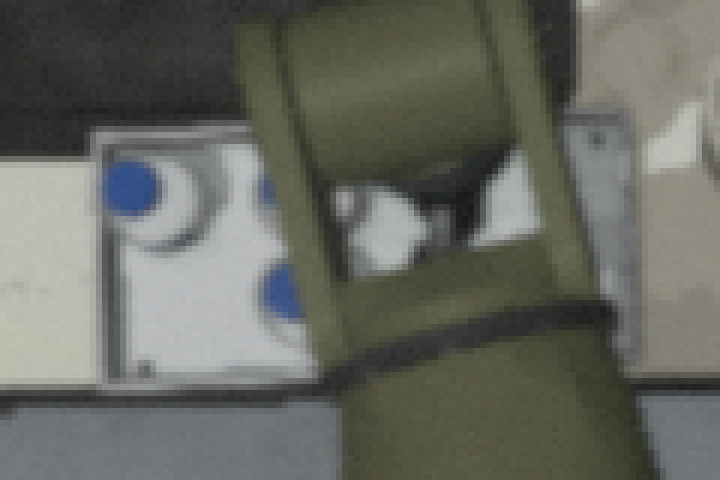

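Run:
```python
from h import *
q=np.array([.46322,.24757,np.radians(-87.94)]);c,sn=np.cos(q[2]),np.sin(q[2]);R=np.array([[c,-sn],[sn,c]])
p=shot('top')
for n,u in [('c',(212,221.2)),('a',(238.6,238.6)),('b',(238.6,220.8))]:
    X=onz(p,u,.119)[:2];print(n,X.round(3),(R.T@(X-q[:2])).round(3))
```

```text
c [0.49  0.368] [-0.12   0.031]
a [0.43  0.279] [-0.032 -0.032]
b [0.489 0.279] [-0.031  0.027]
```

Call:
{"method": "drive_tool", "body": {"deltas": [[0.04, -0.01, 0.03, -0.03, 4.8], [0.04, -0.01, 0.03, -0.03, 0], [0.04, -0.01, 0.03, -0.03, 0], [0.04, -0.0147, 0.0314, -0.03, 0], [0.04, 0, 0, -0.045, 0], [0.04, 0, 0, 0, 0], [0.04, 0, 0, 0, 0]]}}

```text
clock: 12.5
eef_pos: [0.433, 0.2796, 0.1713]
orientation: [[-0.036, 0.999, -0.0], [0.999, 0.036, -0.0], [-0.0, -0.0, -1.0]]
wrist_force: [0.9, 0.6, 1.0]
gripper_width: 0.0445
```

Run:
```python
from h import *
p=shot('wrist','w7.png');p2=shot('side','s7.png');cv2.imwrite('pics/s7z.png',cv2.resize(p2['image'][100:220,220:360],None,fx=5,fy=5,interpolation=3))
for c in caps(p):print(c)
```

```text
(np.int32(1987), [417.1, 87.2], [393, 62, 50, 52], array([0.4914, 0.3716]))
(np.int32(1330), [318.2, 219.1], [298, 199, 42, 41], array([0.432 , 0.2818]))
(np.int32(1315), [401.2, 220.0], [380, 200, 43, 41], array([0.4911, 0.2833]))
(np.int32(80), [570.8, 314.4], [558, 308, 24, 15], array([0.6326, 0.2105]))
```

View pics/w7.png

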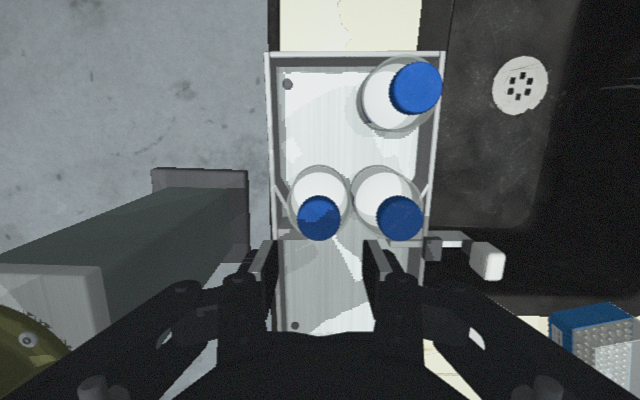

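View pics/s7z.png

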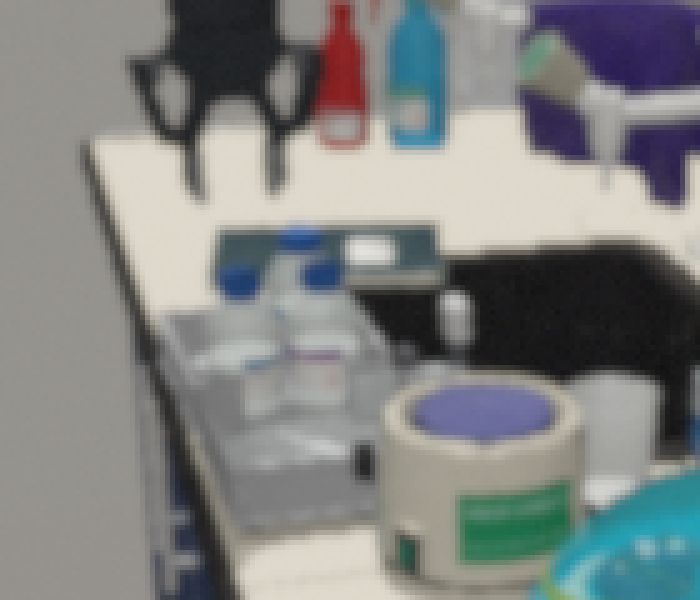

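Call:
{"method": "drive_tool", "body": {"deltas": [[0.04, -0.001, 0.002, -0.03, 0], [0.04, 0, 0, -0.025, 0], [0.04, 0, 0, -0.014, 0], [0.04, 0, 0, 0, 0], [-1, 0, 0, 0, 0], [-1, 0, 0, 0, 0], [-1, 0, 0, 0, 0], [-1, 0, 0, 0, 0]], "squeeze": 30}}

```text
clock: 13.4
eef_pos: [0.4325, 0.2821, 0.1032]
orientation: [[-0.036, 0.999, 0.003], [0.999, 0.036, 0.001], [0.001, 0.003, -1.0]]
wrist_force: [-0.9, -1.4, 8.2]
gripper_width: 0.0308
```

Run:
```python
from h import *
p=shot('wrist','w8.png');p2=shot('side','s8.png');cv2.imwrite('pics/s8z.png',cv2.resize(p2['image'][120:220,220:360],None,fx=5,fy=5,interpolation=3))
print(env.get_state()['gripper_width'])
```

```text
0.03098638086217354
```

View pics/w8.png

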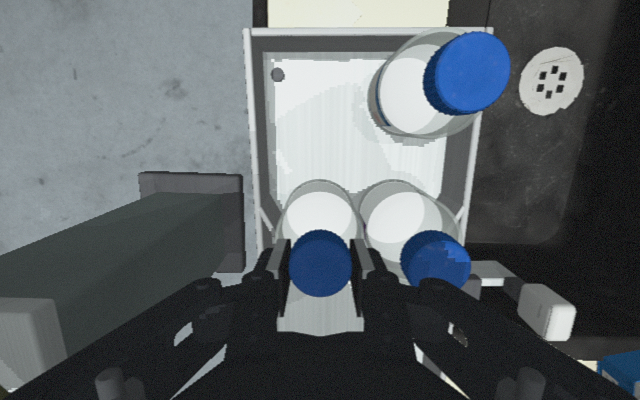

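View pics/s8z.png

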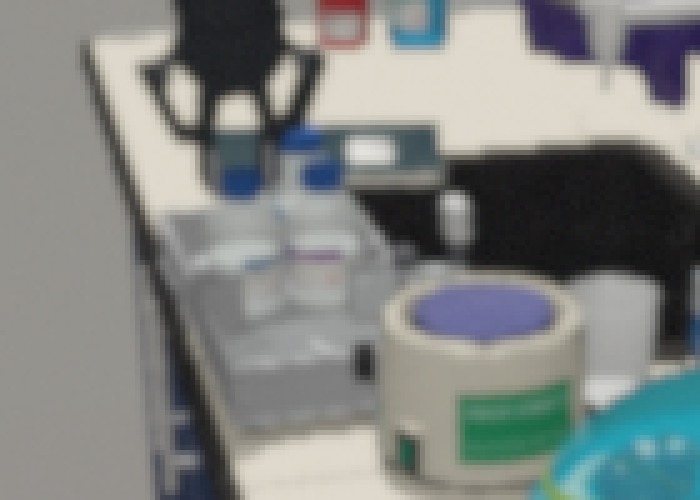

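Call:
{"method": "drive_tool", "body": {"deltas": [[-1, 0, 0, 0.002, 0], [-1, 0, 0.006, 0, 0], [-1, 0, 0.009, 0, 0], [-1, -0.001, 0.01, 0, 0], [-1, -0.001, 0.01, 0, 0], [-1, 0, 0.01, 0, 0], [-1, 0, 0, 0, 0], [-1, 0, 0, 0, 0], [-1, 0, 0, 0, 0]]}}

```text
clock: 14.4
eef_pos: [0.4301, 0.3278, 0.1042]
orientation: [[-0.037, 0.999, 0.002], [0.999, 0.037, 0.001], [0.001, 0.002, -1.0]]
wrist_force: [0.1, -1.3, 8.4]
gripper_width: 0.0311
```

Run:
```python
from h import *
p=shot('wrist','w9.png')
for c in caps(p):print(c)
```

```text
(np.int32(3607), [458.6, 181.4], [424, 148, 70, 68], array([0.4913, 0.3723]))
(np.int32(2828), [319.7, 273.2], [290, 243, 61, 61], array([0.4303, 0.3241]))
(np.int32(64), [452.9, 332.3], [448, 326, 11, 14], array([0.5015, 0.2922]))
(np.int32(216), [424.2, 358.9], [414, 344, 24, 26], array([0.4886, 0.2749]))
```

View pics/w9.png

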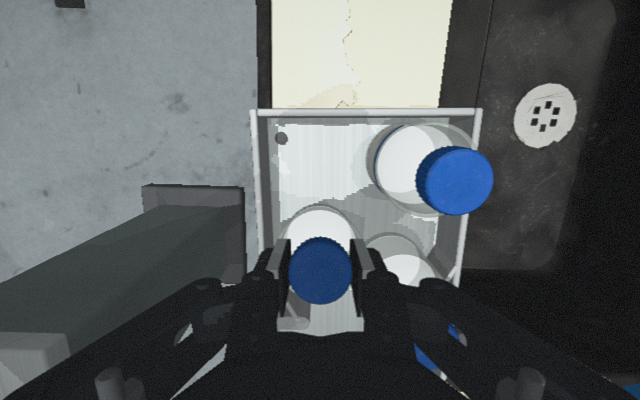

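Call:
{"method": "drive_tool", "body": {"deltas": [[0.04, 0, 0, 0, 0], [0.04, 0, 0, 0, 0], [0.04, 0, 0, 0.015, 0], [0.04, 0, 0, 0.035, 0], [0.04, 0.02, -0.015, 0.01, 0], [0.04, 0.02, -0.015, 0, 0], [0.04, 0.02, -0.015, 0, 0], [0.04, 0, 0, 0, 0], [0.04, 0, 0, 0, 0]]}}

```text
clock: 15.35
eef_pos: [0.4895, 0.2818, 0.1629]
orientation: [[-0.035, 0.999, -0.001], [0.999, 0.035, -0.0], [-0.0, -0.001, -1.0]]
wrist_force: [0.6, 1.0, -0.0]
gripper_width: 0.0446
```

Run:
```python
from h import *
p=shot('wrist','w10.png');print(env.get_state()['eef_pos'])
for c in caps(p):print(c)
```

```text
[0.48919529 0.2821178  0.16298198]
(np.int32(2077), [328.9, 85.6], [305, 59, 49, 54], array([0.492 , 0.3717]))
(np.int32(1630), [231.9, 188.1], [210, 166, 45, 46], array([0.4306, 0.3063]))
(np.int32(1427), [322.0, 223.5], [301, 203, 43, 42], array([0.4911, 0.2837]))
```

View pics/w10.png

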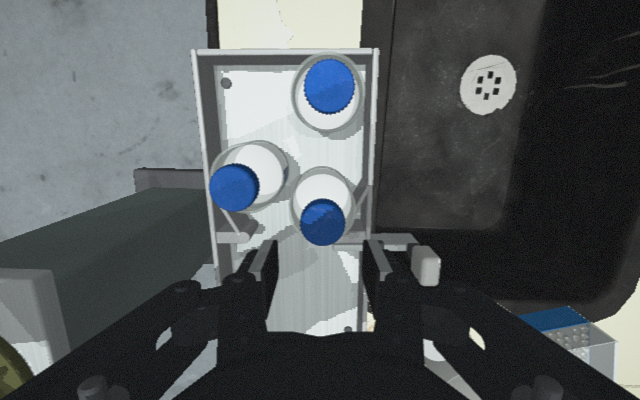

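Run:
```python
from h import *
p=shot('wrist');
for c in caps(p):print(c)
p2=shot('side','s10.png');cv2.imwrite('pics/s10z.png',cv2.resize(p2['image'][120:220,220:360],None,fx=5,fy=5,interpolation=3))
for c in caps(p):print(c)
cv2.imwrite('pics/w10z.png',cv2.resize(p['image'][40:260,180:400],None,fx=2.6,fy=2.6,interpolation=3))
```

```text
(np.int32(2083), [329.6, 86.3], [305, 60, 50, 54], array([0.492 , 0.3717]))
(np.int32(1629), [232.5, 188.5], [210, 166, 46, 46], array([0.4306, 0.3063]))
(np.int32(1426), [322.5, 224.1], [301, 203, 44, 43], array([0.4911, 0.2836]))
(np.int32(2083), [329.6, 86.3], [305, 60, 50, 54], array([0.492 , 0.3717]))
(np.int32(1629), [232.5, 188.5], [210, 166, 46, 46], array([0.4306, 0.3063]))
(np.int32(1426), [322.5, 224.1], [301, 203, 44, 43], array([0.4911, 0.2836]))
```

View pics/w10z.png

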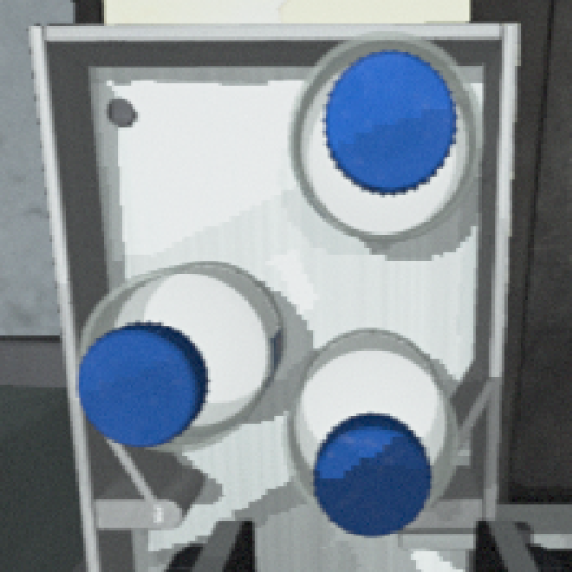

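View pics/s10z.png

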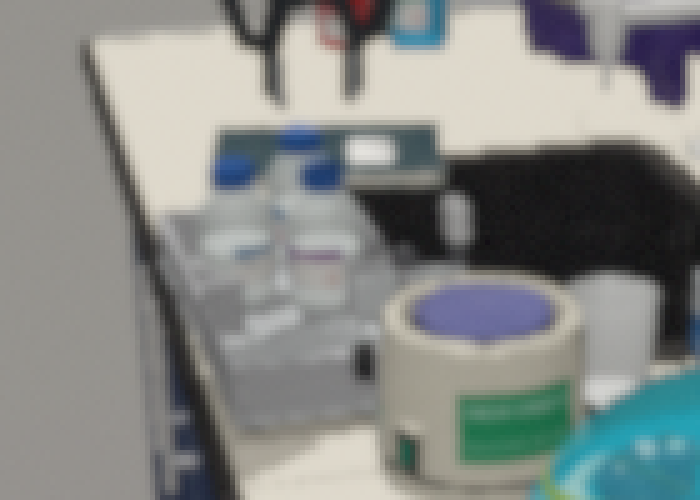

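Call:
{"method": "drive_tool", "body": {"deltas": [[0.04, -0.006, 0.0025, 0, 8.5], [0.04, -0.006, 0.0025, 0, 8.5], [0.04, -0.006, 0.0025, 0, 8.5], [0.04, -0.006, 0.0025, 0, 8.5], [0.04, -0.006, 0.0025, 0, 8.5], [0.04, -0.006, 0.0025, 0, 8.5], [0.04, -0.006, 0.0025, 0, 8.5], [0.04, -0.006, 0.0025, 0, 8.5], [0.04, -0.006, 0.0025, 0, 8.5], [0.04, -0.005, 0.0025, 0, 8.5]]}}

```text
clock: 16.5
eef_pos: [0.4298, 0.3073, 0.1634]
orientation: [[-0.999, 0.044, 0.0], [0.044, 0.999, 0.0], [-0.0, 0.0, -1.0]]
wrist_force: [0.5, 0.9, 0.1]
gripper_width: 0.0446
```

Call:
{"method": "drive_tool", "body": {"deltas": [[0.04, 0, 0, 0, 5], [0.04, 0, 0, 0, 0], [0.04, 0, 0, 0, 0]]}}

```text
clock: 16.8
eef_pos: [0.4304, 0.307, 0.1633]
orientation: [[-0.999, -0.034, 0.0], [-0.034, 0.999, 0.0], [-0.0, 0.0, -1.0]]
wrist_force: [1.4, -0.2, 0.1]
gripper_width: 0.0443
```

Run:
```python
from h import *
p=shot('wrist','w11.png');print(env.get_state()['eef_pos'],env.get_state()['joint_positions'])
for c in caps(p):print(c)
```

```text
[0.43045733 0.30693871 0.16331171] [ 3.15206389e+01  1.83098401e+01  9.51703493e+01  1.26480676e-03
  6.65201591e+01 -6.04116395e+01]
(np.int32(1098), [320.1, 223.5], [298, 204, 43, 42], array([0.4286, 0.3069]))
(np.int32(971), [286.6, 302.0], [269, 284, 36, 36], array([0.4909, 0.2841]))
```

View pics/w11.png

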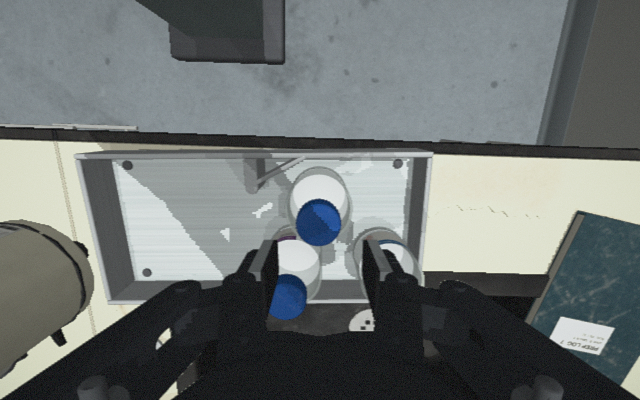

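Call:
{"method": "drive_tool", "body": {"deltas": [[0.04, 0, 0, -0.03, 0], [0.04, 0, 0, -0.02, 0], [0.04, 0, 0, -0.006, 0], [0.04, 0, 0, 0, 0], [-1, 0, 0, 0, 0], [-1, 0, 0, 0, 0], [-1, 0, 0, 0, 0]]}}

```text
clock: 17.55
eef_pos: [0.4311, 0.3069, 0.1083]
orientation: [[-0.999, -0.036, 0.002], [-0.036, 0.999, 0.001], [-0.002, 0.001, -1.0]]
wrist_force: [-0.5, -1.6, 5.7]
gripper_width: 0.0307
```

Call:
{"method": "drive_tool", "body": {"deltas": [[-1, 0, 0.008, 0, 0], [-1, 0, 0.01, 0, 0], [-1, -0.001, 0.008, 0, 0], [-1, 0, 0, 0, 0], [-1, 0, 0, 0, 0]]}}

```text
clock: 18.05
eef_pos: [0.4303, 0.3332, 0.1086]
orientation: [[-0.999, -0.036, 0.002], [-0.036, 0.999, 0.001], [-0.002, 0.001, -1.0]]
wrist_force: [-0.3, -0.4, 6.9]
gripper_width: 0.031
```

Run:
```python
from h import *
p=shot('wrist','w12.png')
for c in caps(p):print(c)
```

```text
(np.int32(72), [334.7, 241.3], [326, 236, 19, 13], array([0.4186, 0.3398]))
(np.int32(158), [300.8, 251.7], [292, 240, 20, 24], array([0.4248, 0.3232]))
(np.int32(204), [215.5, 359.3], [204, 345, 22, 26], array([0.4918, 0.2768]))
```

View pics/w12.png

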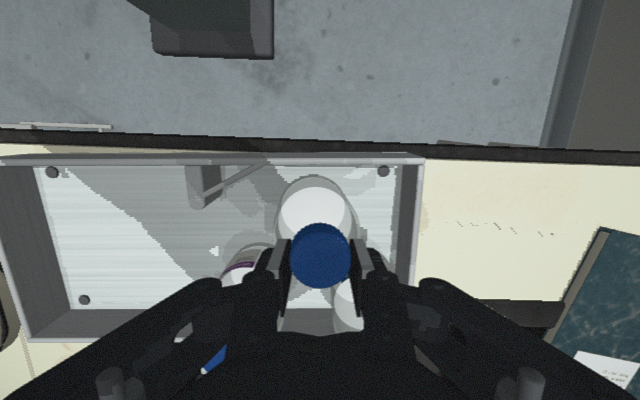

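Call:
{"method": "drive_tool", "body": {"deltas": [[0.04, 0, 0, 0, 0], [0.04, 0, 0, 0, 0], [0.04, 0, 0, 0.02, 0], [0.04, 0, 0, 0.03, 0], [0.04, 0, 0, 0, 0], [0.04, 0.02, -0.016, 0, 0], [0.04, 0.02, -0.016, 0, 0], [0.04, 0.02, -0.017, 0, 0], [0.04, 0, 0, 0, 0], [0.04, 0, 0, 0, 0]]}}

```text
clock: 19.1
eef_pos: [0.4895, 0.2836, 0.1567]
orientation: [[-0.999, -0.035, -0.001], [-0.035, 0.999, -0.0], [0.001, -0.0, -1.0]]
wrist_force: [-0.1, -0.9, 0.6]
gripper_width: 0.0446
```

Run:
```python
from h import *
p=shot('wrist','w13.png');print(env.get_state()['eef_pos'])
for c in caps(p):print(c)
```

```text
[0.48918558 0.28394588 0.15684377]
(np.int32(1972), [393.1, 138.9], [369, 114, 49, 51], array([0.4292, 0.3259]))
(np.int32(1516), [319.1, 230.4], [297, 208, 45, 45], array([0.4903, 0.2828]))
(np.int32(1531), [450.4, 236.1], [428, 215, 45, 43], array([0.4911, 0.3708]))
```

View pics/w13.png

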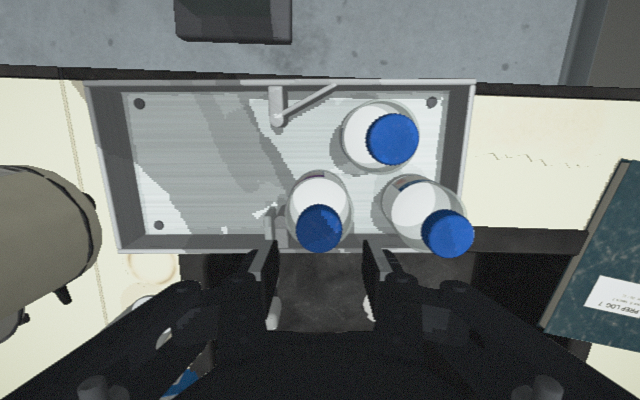

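Run:
```python
from h import *
from scipy.optimize import least_squares
p=shot('wrist');cv2.imwrite('pics/w13z.png',cv2.resize(p['image'][70:260,70:270],None,fx=4,fy=3.15,interpolation=3))
obs=[((118,252.5),(.153,.075,.054)),((86,83.5),(.153,-.075,.054)),((475,82),(-.160,-.075,.054)),((278,121),(0,-.044,.054))]
def T(q,l):
    c,s=np.cos(q[2]),np.sin(q[2]);return np.array([q[0]+c*l[0]-s*l[1],q[1]+s*l[0]+c*l[1],l[2]])
def r(q): return np.concatenate([proj(p,T(q,l))-np.array(o) for o,l in obs])
s=least_squares(r,[.463,.247,-1.53]);q=s.x
print(q[:2],np.degrees(q[2]),s.fun.round(1))
```

```text
[0.46517412 0.2481155 ] -87.96522848031154 [-0.1  2.8 -2.9 -2.   3.3 -0.2 -0.3  1.3]
```

View pics/w13z.png

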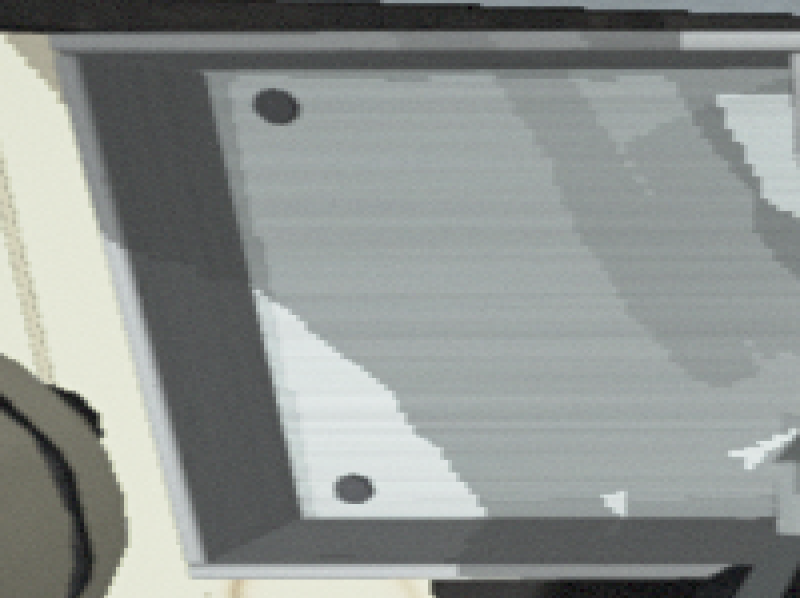

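Call:
{"method": "drive_tool", "body": {"deltas": [[0.04, 0.001, -0.001, -0.025, 0], [0.04, 0, 0, -0.02, 0], [0.04, 0, 0, -0.004, 0], [0.04, 0, 0, 0, 0], [-1, 0, 0, 0, 0], [-1, 0, 0, 0, 0], [-1, 0, 0, 0, 0], [-1, 0, 0, 0.002, 0], [-1, 0, 0, 0, 0]]}}

```text
clock: 20.1
eef_pos: [0.4906, 0.2827, 0.1105]
orientation: [[-0.999, -0.036, 0.0], [-0.036, 0.999, -0.0], [-0.0, -0.0, -1.0]]
wrist_force: [0.4, 0.2, -2.6]
gripper_width: 0.03
```

Call:
{"method": "drive_tool", "body": {"deltas": [[-1, -0.006, -0.006, -0.001, 0], [-1, -0.008, -0.008, 0, 0], [-1, -0.008, -0.008, 0, 0], [-1, -0.003, -0.003, 0, 0], [-1, 0, 0, 0, 0]]}}

```text
clock: 20.6
eef_pos: [0.4667, 0.2586, 0.1117]
orientation: [[-0.999, -0.036, 0.005], [-0.036, 0.999, 0.004], [-0.006, 0.004, -1.0]]
wrist_force: [1.4, 5.3, 14.1]
gripper_width: 0.0306
```

Run:
```python
from h import *
p=shot('wrist','w14.png')
```

```text
(no output)
```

View pics/w14.png

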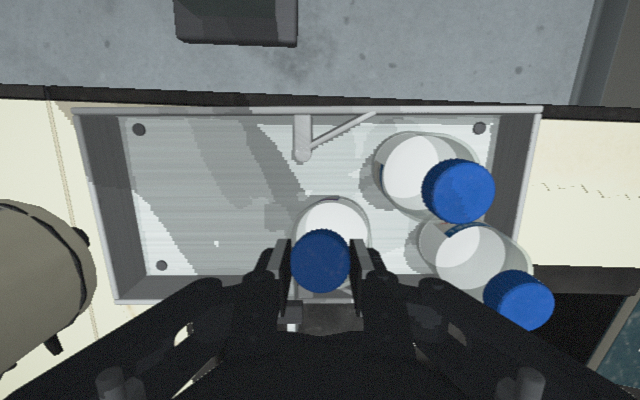

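Call:
{"method": "drive_tool", "body": {"deltas": [[-0.15, 0, 0, 0, 0], [0.04, 0, 0, 0, 0], [0.04, 0, 0, 0, 0], [0.04, 0, 0, 0.02, 0], [0.04, 0, 0, 0.03, 0], [0.04, 0, 0, 0, 0], [0.04, 0, 0, 0, 0]]}}

```text
clock: 21.35
eef_pos: [0.4656, 0.2576, 0.1592]
orientation: [[-0.999, -0.036, 0.0], [-0.036, 0.999, 0.0], [-0.0, 0.0, -1.0]]
wrist_force: [0.3, -0.4, -0.7]
gripper_width: 0.0444
```

```bash
cat >> h.py <<'E'
def totray(X,q=(.4645,.248,-88.)):
    t=np.radians(q[2]);c,s=np.cos(t),np.sin(t);return np.array([[c,s],[-s,c]])@(np.array(X)[:2]-np.array(q[:2]))
def report(fn=None):
    p=shot('wrist',fn);st=env.get_state()
    print(st['clock'],np.round(st['eef_pos'],4),'tcp tray',totray(st['eef_pos']).round(4),np.round(st['wrist_force'],1))
    for c in caps(p): print(c[0],c[1],'world',c[3],'tray',totray(c[3]).round(4))
E
python3 - <<'E'
from h import *
report('w15.png')
E
```

```text
21.4 [0.4653 0.2575 0.1585] tcp tray [-0.0094  0.0012] [-0.  -0.3 -0. ]
1720 [428.3, 177.8] world [0.4289 0.3257] tray [-0.0789 -0.0329]
1350 [342.6, 246.5] world [0.4785 0.2734] tray [-0.0249  0.0149]
1367 [480.3, 267.4] world [0.4908 0.3707] tray [-0.1217  0.0306]
```

View pics/w15.png

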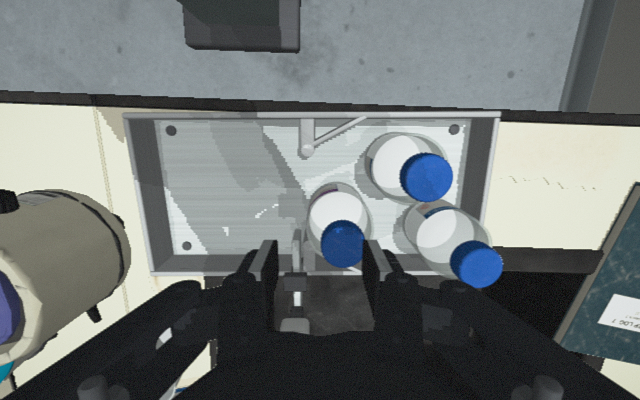

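Call:
{"method": "drive_tool", "body": {"deltas": [[0.04, 0.0125, 0.0155, 0, 0], [0.04, 0, 0, -0.025, 0], [0.04, 0, 0, -0.02, 0], [0.04, 0, 0, -0.004, 0], [0.04, 0, 0, 0, 0], [-1, 0, 0, 0, 0], [-1, 0, 0, 0, 0], [-1, 0, 0, 0, 0], [-1, 0, 0, 0.002, 0], [-1, 0, 0, 0, 0]], "squeeze": 60}}

```text
clock: 22.4
eef_pos: [0.4781, 0.2732, 0.1125]
orientation: [[-0.999, -0.036, 0.0], [-0.036, 0.999, -0.0], [-0.0, -0.0, -1.0]]
wrist_force: [1.2, 0.4, -1.8]
gripper_width: 0.0289
```

Run:
```python
from h import *
report('w16.png');report()
```

```text
22.45 [0.4781 0.2731 0.1123] tcp tray [-0.0247  0.0144] [ 0.6  0.1 -2.6]
3214 [435.3, 167.9] world [0.429  0.3259] tray [-0.0791 -0.0328]
2357 [319.8, 260.8] world [0.4791 0.2729] tray [-0.0244  0.0155]
2281 [503.6, 286.5] world [0.4905 0.3711] tray [-0.1221  0.0303]
22.5 [0.478  0.2731 0.1121] tcp tray [-0.0246  0.0144] [ 0.4  1.1 -3.5]
3221 [435.5, 168.1] world [0.429  0.3258] tray [-0.079  -0.0328]
2355 [319.7, 260.8] world [0.479  0.2728] tray [-0.0243  0.0154]
2275 [503.8, 286.7] world [0.4905 0.371 ] tray [-0.122   0.0303]
```

View pics/w16.png

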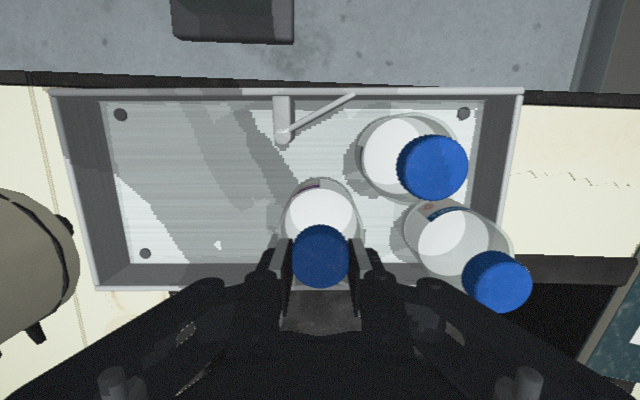

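Call:
{"method": "drive_tool", "body": {"deltas": [[-1, -0.006, -0.004, 0, 0], [-1, -0.006, -0.01, 0, 0], [-1, 0, -0.01, 0, 0], [-1, 0.001, -0.012, 0, 0], [-1, 0, -0.012, 0, 0], [-1, 0, 0, 0, 0]]}}

```text
clock: 23.1
eef_pos: [0.4674, 0.2236, 0.1124]
orientation: [[-0.999, -0.034, -0.0], [-0.034, 0.999, -0.0], [0.0, -0.0, -1.0]]
wrist_force: [-0.1, -0.8, -2.8]
gripper_width: 0.0293
```

Run:
```python
from h import *
report('w17.png')
```

```text
23.15 [0.4674 0.2244 0.1124] tcp tray [0.0237 0.0021] [ 0.3  0.7 -2.7]
3078 [533.4, 193.3] world [0.4289 0.3256] tray [-0.0788 -0.0329]
2346 [319.8, 260.8] world [0.4684 0.2233] tray [0.0248 0.003 ]
2217 [589.5, 307.2] world [0.4908 0.3705] tray [-0.1215  0.0306]
```

View pics/w17.png

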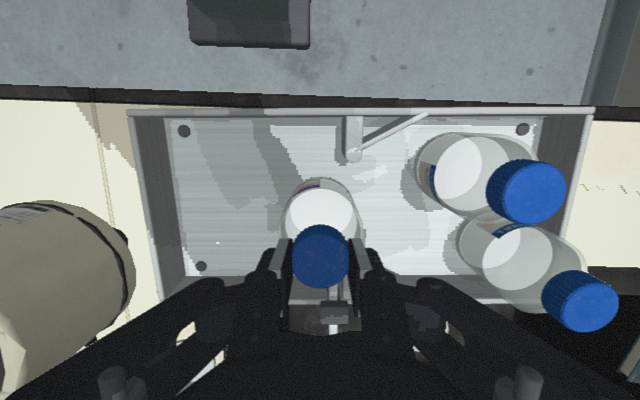

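Call:
{"method": "drive_tool", "body": {"deltas": [[-1, 0, -0.012, 0, 0], [-1, 0.001, -0.016, 0, 0], [-1, 0.001, -0.016, 0, 0], [-1, 0.01, -0.012, 0, 0], [-1, 0.01, -0.012, 0, 0], [-1, 0.01, -0.012, 0, 0], [-1, 0.003, -0.006, 0, 0], [-1, 0, 0, 0, 0], [-1, 0, 0, 0, 0]]}}

```text
clock: 24.05
eef_pos: [0.502, 0.1393, 0.1121]
orientation: [[-0.999, -0.036, -0.0], [-0.036, 0.999, 0.0], [0.0, 0.0, -1.0]]
wrist_force: [-0.2, 0.3, -3.2]
gripper_width: 0.029
```

Run:
```python
from h import *
report('w18.png')
```

```text
24.1 [0.5019 0.1395 0.1122] tcp tray [0.1097 0.0336] [ 0.1 -1.1 -2.1]
808 [319.4, 259.6] world [0.5022 0.1389] tray [0.1103 0.0339]
```

View pics/w18.png

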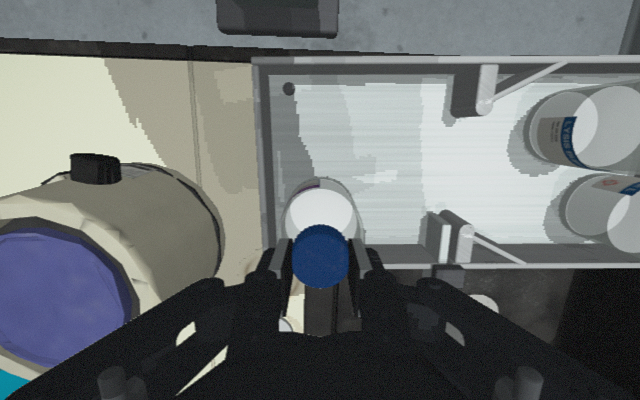

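Call:
{"method": "drive_tool", "body": {"deltas": [[-1, 0, 0, -0.001, 0], [-0.2, 0, 0, 0, 0], [0.04, 0, 0, 0, 0], [0.04, 0, 0, 0, 0], [0.04, 0, 0, 0.02, 0], [0.04, 0, 0, 0.03, 0], [0.04, -0.008, 0.02, 0, 0], [0.04, -0.012, 0.035, 0, 0], [0.04, -0.012, 0.035, 0, 0], [0.04, -0.012, 0.035, 0, 0]]}}

```text
clock: 25.1
eef_pos: [0.4576, 0.2655, 0.1616]
orientation: [[-0.999, -0.036, 0.0], [-0.036, 0.999, 0.0], [-0.0, 0.0, -1.0]]
wrist_force: [0.7, 0.5, -0.5]
gripper_width: 0.0443
```

Call:
{"method": "drive_tool", "body": {"deltas": [[0.04, -0.014, 0.03, 0, 0], [0.04, -0.014, 0.029, 0, 0], [0.04, 0, 0, 0, 0], [0.04, 0, 0, 0, 0]]}}

```text
clock: 25.5
eef_pos: [0.4299, 0.3235, 0.1613]
orientation: [[-0.999, -0.037, 0.0], [-0.037, 0.999, -0.0], [-0.0, -0.0, -1.0]]
wrist_force: [0.1, -0.7, -0.1]
gripper_width: 0.0446
```

Run:
```python
from h import *
report('w19.png')
```

```text
25.55 [0.4303 0.323  0.1613] tcp tray [-0.0761 -0.0316] [-0.1  0.4 -0.4]
1085 [328.0, 224.7] world [0.4281 0.3287] tray [-0.0819 -0.0336]
1150 [70.9, 309.9] world [0.502  0.1415] tray [0.1077 0.0338]
202 [367.1, 310.8] world [0.4943 0.3607] tray [-0.1116  0.0337]
```

View pics/w19.png

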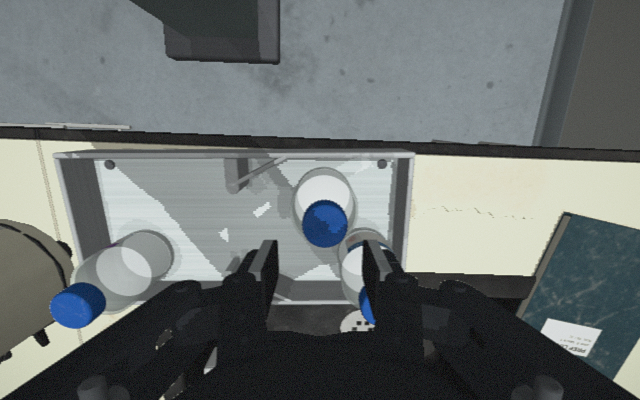

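Call:
{"method": "drive_tool", "body": {"deltas": [[0.04, -0.001, 0.004, -0.025, 0], [0.04, 0, 0, -0.022, 0], [0.04, 0, 0, -0.004, 0], [0.04, 0, 0, 0, 0], [-1, 0, 0, 0, 0], [-1, 0, 0, 0, 0], [-1, 0, 0, 0, 0], [-1, 0, 0, 0.002, 0], [-1, 0, 0, 0, 0]]}}

```text
clock: 26.45
eef_pos: [0.4293, 0.3273, 0.1128]
orientation: [[-0.999, -0.036, 0.001], [-0.036, 0.999, 0.0], [-0.001, 0.0, -1.0]]
wrist_force: [-0.1, 0.9, -0.6]
gripper_width: 0.0287
```

Run:
```python
from h import *
report('w20.png')
```

```text
26.5 [0.4292 0.3273 0.1125] tcp tray [-0.0804 -0.0325] [ 0.3 -0.1 -2.7]
229 [330.3, 240.8] world [0.4191 0.332 ] tray [-0.0855 -0.0424]
316 [303.6, 251.5] world [0.4255 0.3185] tray [-0.0718 -0.0365]
703 [9.2, 365.7] world [0.5037 0.1492] tray [0.1001 0.0357]
```

View pics/w20.png

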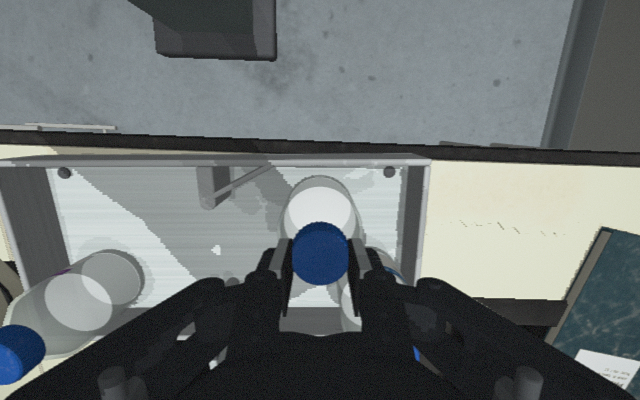

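Call:
{"method": "drive_tool", "body": {"deltas": [[-1, 0.006, -0.005, 0, 0], [-1, 0.009, -0.008, 0, 0], [-1, 0.009, -0.008, 0, 0], [-1, 0.009, -0.008, 0, 0], [-1, 0.001, -0.012, 0, 0], [-1, 0, -0.013, 0, 0], [-1, 0.001, -0.013, 0, 0], [-1, 0, -0.013, 0, 0], [-1, 0, 0, 0, 0], [-1, 0, 0, 0, 0]]}}

```text
clock: 27.5
eef_pos: [0.4642, 0.247, 0.1125]
orientation: [[-0.999, -0.035, 0.0], [-0.035, 0.999, 0.0], [-0.0, 0.0, -1.0]]
wrist_force: [-1.2, 0.5, -2.5]
gripper_width: 0.029
```

Run:
```python
from h import *
report('w21.png')
```

```text
27.55 [0.4642 0.2473 0.1125] tcp tray [ 0.0007 -0.0003] [-0.   0.4 -2.7]
2219 [319.8, 257.2] world [0.4632 0.2467] tray [ 0.0013 -0.0013]
2170 [545.3, 310.7] world [0.4907 0.3708] tray [-0.1218  0.0305]
1350 [118.9, 309.6] world [0.4983 0.1384] tray [0.1107 0.03  ]
```

View pics/w21.png

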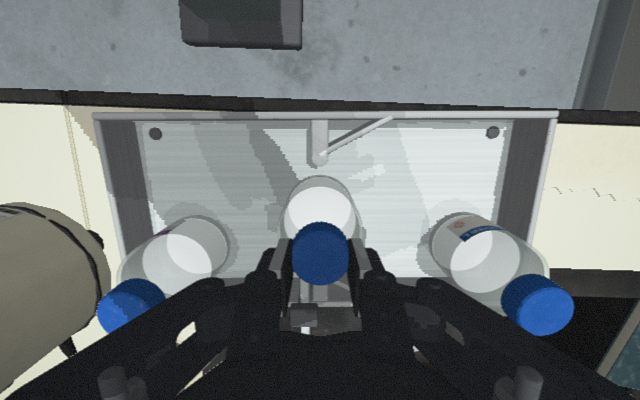

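Call:
{"method": "drive_tool", "body": {"deltas": [[-1, 0.0005, -0.011, 0, 0], [-1, 0.0005, -0.012, 0, 0], [-1, 0.0005, -0.012, 0, 0], [-1, 0, -0.011, 0, 0], [-1, -0.006, -0.012, 0, 0], [-1, -0.007, -0.014, 0, 0], [-1, -0.007, -0.014, 0, 0], [-1, -0.007, -0.014, 0, 0], [-1, -0.005, -0.011, 0, 0], [-1, 0, 0, 0, 0]]}}

```text
clock: 28.55
eef_pos: [0.4332, 0.1351, 0.1124]
orientation: [[-0.999, -0.035, -0.0], [-0.035, 0.999, -0.0], [0.0, -0.0, -1.0]]
wrist_force: [0.7, 1.2, -1.5]
gripper_width: 0.0287
```

Run:
```python
from h import *
report('w22.png')
```

```text
28.6 [0.4337 0.1357 0.1125] tcp tray [ 0.1111 -0.0347] [ 1.   0.6 -2.1]
113 [300.8, 250.9] world [0.429  0.1249] tray [ 0.1218 -0.0398]
```

View pics/w22.png

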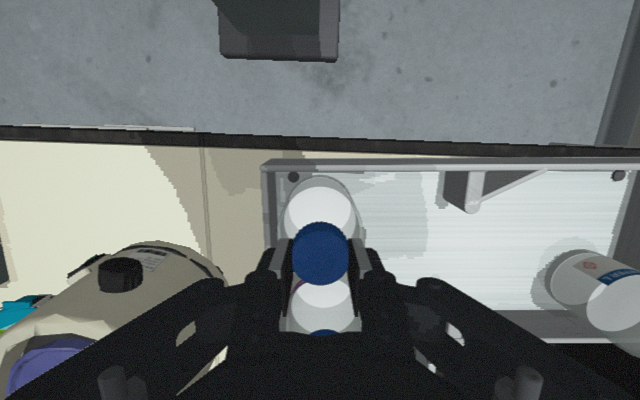

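Call:
{"method": "drive_tool", "body": {"deltas": [[-1, 0, 0, -0.001, 0], [-0.2, 0, 0, 0, 0], [0.04, 0, 0, 0, 0], [0.04, 0, 0, 0, 0], [0.04, 0, 0, 0.02, 0], [0.04, 0, 0, 0.03, 0], [0.04, 0.006, 0.03, 0, 0], [0.04, 0.01, 0.04, 0, 0], [0.04, 0.01, 0.04, 0, 0], [0.04, 0.01, 0.04, 0, 0]]}}

```text
clock: 29.6
eef_pos: [0.4698, 0.2881, 0.1613]
orientation: [[-0.999, -0.036, 0.0], [-0.036, 0.999, 0.0], [-0.0, 0.0, -1.0]]
wrist_force: [0.9, -0.1, 0.6]
gripper_width: 0.0445
```

Call:
{"method": "drive_tool", "body": {"deltas": [[0.04, 0.01, 0.04, 0, 0], [0.04, 0.01, 0.04, 0, 0], [0.04, 0, 0.003, 0, 0], [0.04, 0, 0, 0, 0], [0.04, 0, 0, 0, 0]]}}

```text
clock: 30.1
eef_pos: [0.4895, 0.3684, 0.1611]
orientation: [[-0.999, -0.036, -0.0], [-0.036, 0.999, -0.0], [0.0, -0.0, -1.0]]
wrist_force: [-0.0, -0.4, 0.6]
gripper_width: 0.0444
```

Run:
```python
from h import *
report('w23.png')
```

```text
30.15 [0.4896 0.3683 0.1614] tcp tray [-0.1193  0.0293] [-0.4  0.6 -0.7]
1410 [325.3, 229.5] world [0.4911 0.3719] tray [-0.1229  0.0309]
321 [4.7, 237.5] world [0.5049 0.1518] tray [0.0976 0.037 ]
```

View pics/w23.png

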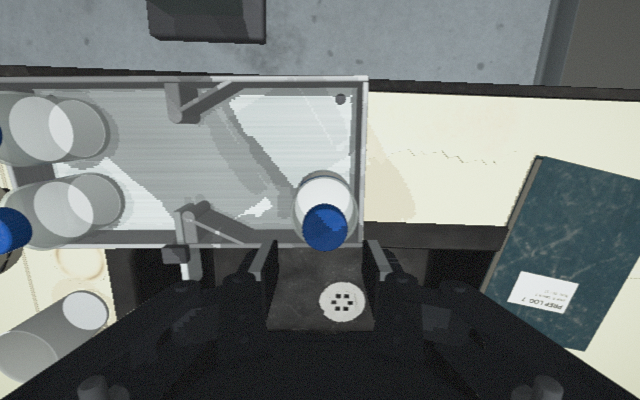

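Call:
{"method": "drive_tool", "body": {"deltas": [[0.04, 0.001, 0.003, -0.025, 0], [0.04, 0, 0, -0.022, 0], [0.04, 0, 0, -0.004, 0], [0.04, 0, 0, 0, 0], [-1, 0, 0, 0, 0], [-1, 0, 0, 0, 0], [-1, 0, 0, 0, 0], [-1, 0, 0, 0.002, 0], [-1, 0, 0, 0, 0]]}}

```text
clock: 31.05
eef_pos: [0.4907, 0.3723, 0.1128]
orientation: [[-0.999, -0.036, 0.0], [-0.036, 0.999, 0.0], [-0.0, 0.0, -1.0]]
wrist_force: [0.2, -1.0, -2.2]
gripper_width: 0.0285
```

Run:
```python
from h import *
report('w24.png')
```

```text
31.1 [0.4906 0.3723 0.1125] tcp tray [-0.1233  0.0305] [-0.3  0.5 -2.8]
1967 [321.4, 259.5] world [0.4912 0.3728] tray [-0.1238  0.031 ]
```

View pics/w24.png

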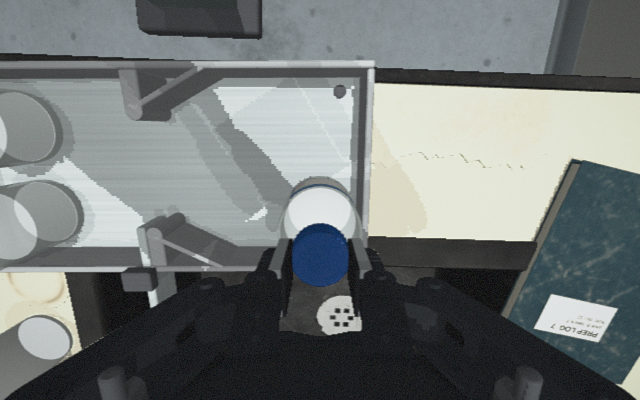

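Call:
{"method": "drive_tool", "body": {"deltas": [[-1, -0.004, -0.009, 0, 0], [-1, -0.006, -0.014, 0, 0], [-1, -0.006, -0.014, 0, 0], [-1, -0.006, -0.014, 0, 0], [-1, -0.006, -0.014, 0, 0], [-1, 0.0005, -0.014, 0, 0], [-1, 0.0005, -0.015, 0, 0], [-1, 0.0005, -0.015, 0, 0], [-1, 0.0005, -0.015, 0, 0], [-1, 0, 0, 0, 0]]}}

```text
clock: 32.1
eef_pos: [0.465, 0.2464, 0.1123]
orientation: [[-0.999, -0.034, -0.0], [-0.034, 0.999, -0.0], [0.0, -0.0, -1.0]]
wrist_force: [0.1, -0.5, -1.9]
gripper_width: 0.0289
```

Run:
```python
from h import *
report('w25.png')
```

```text
32.15 [0.465  0.2474 0.1124] tcp tray [0.0007 0.0005] [ 0.8  0.3 -1.6]
2936 [95.9, 191.9] world [0.4332 0.1365] tray [ 0.1103 -0.0352]
2149 [320.6, 259.3] world [0.4651 0.2466] tray [0.0014 0.0006]
1364 [119.8, 308.8] world [0.4983 0.1384] tray [0.1107 0.03  ]
```

View pics/w25.png

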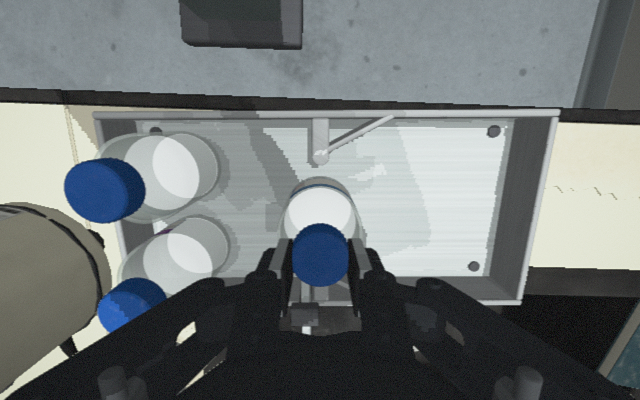

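Call:
{"method": "drive_tool", "body": {"deltas": [[-1, 0, -0.01, 0, 0], [-1, 0, -0.013, 0, 0], [-1, -0.001, -0.013, 0, 0], [-1, -0.001, -0.012, 0, 0], [-1, -0.001, -0.007, 0, 0], [-1, 0, 0, 0, 0], [-1, 0, 0, -0.001, 0], [-0.2, 0, 0, 0, 0], [0.04, 0, 0, 0, 0], [0.04, 0, 0, 0, 0]]}}

```text
clock: 33.15
eef_pos: [0.4616, 0.1935, 0.1113]
orientation: [[-0.999, -0.036, 0.0], [-0.036, 0.999, 0.0], [-0.0, 0.0, -1.0]]
wrist_force: [1.4, -0.4, 0.4]
gripper_width: 0.0447
```

Call:
{"method": "drive_tool", "body": {"deltas": [[0.04, 0, 0, 0.02, 0], [0.04, 0, 0, 0.03, 0], [0.04, 0.03, 0.015, 0.02, -8.5], [0.04, 0.03, 0.015, 0.02, -8.5], [0.04, 0.01, 0.01, 0.02, -8.5], [0.04, 0, 0, 0, -8.5], [0.04, 0, 0, 0, -8.5], [0.04, 0, 0, 0, -8.5], [0.04, 0, 0, 0, 0]]}}

```text
clock: 34.05
eef_pos: [0.5316, 0.2334, 0.2211]
orientation: [[-0.655, 0.755, -0.0], [0.755, 0.655, -0.0], [0.0, -0.0, -1.0]]
wrist_force: [-0.3, 0.6, -0.2]
gripper_width: 0.044
```

Run:
```python
from h import *
report('w26.png')
```

```text
34.1 [0.5316 0.2334 0.2211] tcp tray [0.0169 0.0665] [-0.5  0.6  0. ]
864 [229.9, 186.9] world [0.4627 0.1937] tray [ 0.0542 -0.0037]
846 [165.9, 213.6] world [0.4341 0.1367] tray [ 0.1102 -0.0343]
652 [230.1, 255.9] world [0.5015 0.1411] tray [0.1081 0.0332]
```

View pics/w26.png

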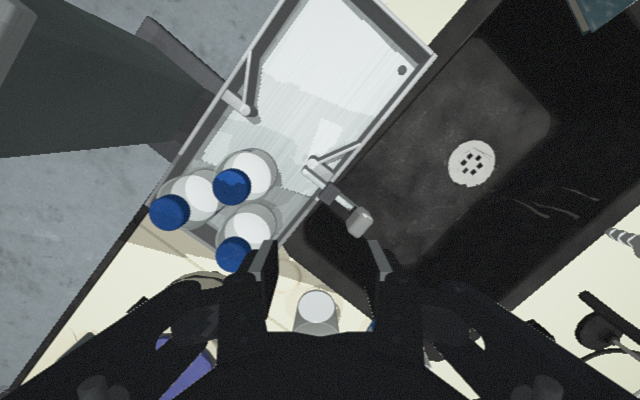

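Call:
{"method": "drive_tool", "body": {"deltas": [[0.04, 0.02, 0.002, 0, -8], [0.04, 0.02, 0.002, 0, -8], [0.04, 0.02, 0.002, 0, -8], [-1, 0.02, 0, 0, -8], [-1, 0.008, 0, 0, -6.9], [-1, 0, 0, 0, 0], [-1, 0, 0, 0, 0], [-1, 0, 0, 0, 0]]}}

```text
clock: 34.9
eef_pos: [0.6192, 0.2393, 0.2214]
orientation: [[-0.042, 0.999, -0.0], [0.999, 0.042, -0.0], [-0.0, -0.0, -1.0]]
wrist_force: [0.4, 0.2, -0.2]
gripper_width: -0.0
```

Run:
```python
from h import *
report('w27.png')
p=shot('wrist')
for k in ['gate_grip','gate']:
  for q in env.regions_of(p,k):print(k,round(q['score'],2),np.round(q['at'],1),q['pixels'].sum(),np.round(onz(p,q['at'],.095),3))
print(proj(p,[.5819,.2391,.099]),env.get_state()['gripper_width'])
```

```text
34.95 [0.6193 0.2394 0.2216] tcp tray [0.014  0.1544] [-0.3  0.2 -0. ]
660 [149.3, 258.1] world [0.4632 0.1803] tray [ 0.0676 -0.0037]
205 [433.2, 258.1] world [0.727  0.1915] tray [0.0656 0.2604]
368 [193.1, 292.0] world [0.5012 0.1462] tray [0.103  0.0331]
575 [124.2, 302.9] world [0.4333 0.1313] tray [ 0.1155 -0.0353]
gate_grip 0.68 [274.3 191. ] 900 [0.576 0.244 0.095]
gate 0.87 [276.4 188.1] 911 [0.578 0.247 0.095]
[280.23621536 196.89420539] -9.145928474187388e-05
```

View pics/w27.png

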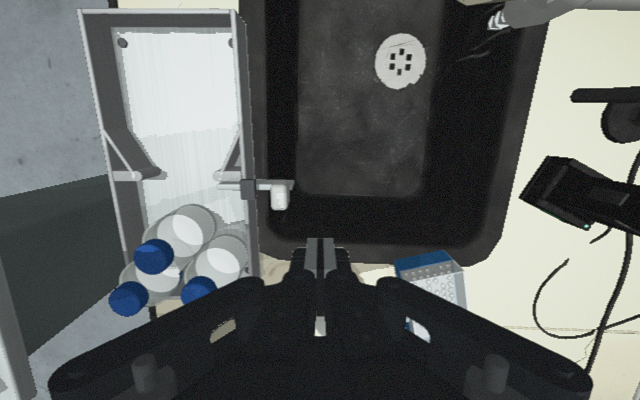

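Call:
{"method": "drive_tool", "body": {"deltas": [[-1, 0.002, 0, -0.04, -0.4], [-1, 0, 0, -0.045, 0], [-1, 0, 0, -0.04, 0], [-1, 0, 0, -0.016, 0], [-1, 0, 0, 0, 0], [-1, 0, 0, 0, 0]]}}

```text
clock: 35.7
eef_pos: [0.6225, 0.2395, 0.0824]
orientation: [[-0.031, 1.0, 0.002], [1.0, 0.031, 0.001], [0.001, 0.002, -1.0]]
wrist_force: [-0.4, 0.2, 0.7]
gripper_width: -0.0001
```

Run:
```python
from h import *
report('w28.png')
p=shot('side','s28.png');cv2.imwrite('pics/s28z.png',cv2.resize(p['image'][100:220,230:370],None,fx=5,fy=5,interpolation=3))
```

```text
35.75 [0.6228 0.2396 0.083 ] tcp tray [0.0139 0.1579] [ 0.   0.7 -0.2]
```

View pics/w28.png

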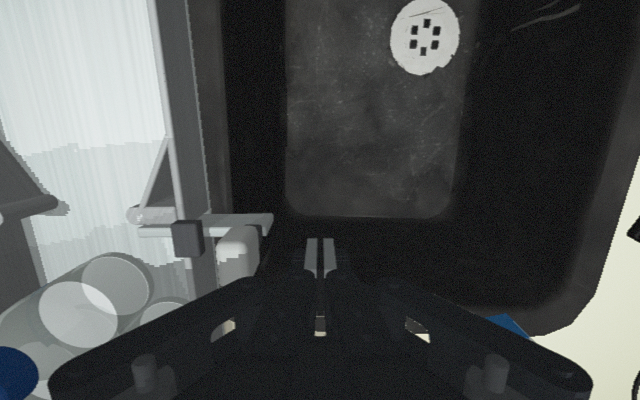

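View pics/s28z.png

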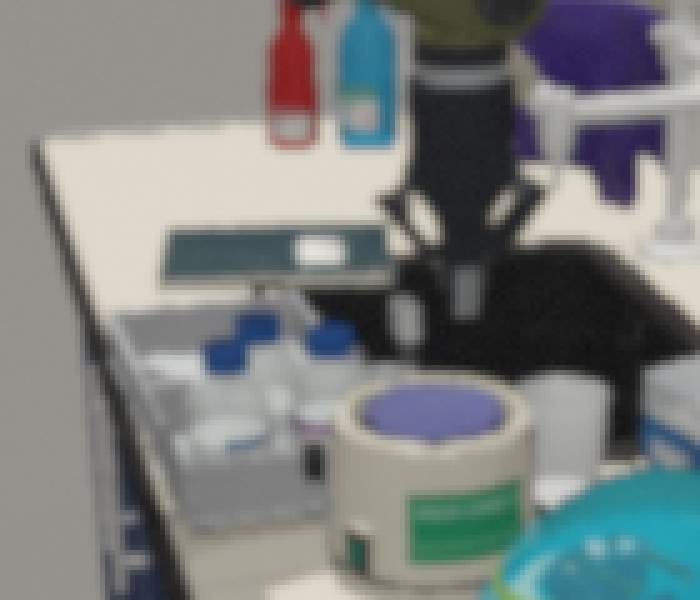

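Call:
{"method": "drive_tool", "body": {"deltas": [[-1, -0.01, 0, 0, 0], [-1, -0.01, -0.001, 0, 0], [-1, -0.01, 0, 0, 0], [-1, -0.01, 0, 0, 0], [-1, -0.01, -0.001, 0, 0], [-1, -0.01, 0, 0, 0], [-1, 0, 0, 0, 0]]}}

```text
clock: 36.5
eef_pos: [0.5614, 0.2375, 0.0817]
orientation: [[-0.031, 1.0, 0.001], [1.0, 0.031, 0.001], [0.001, 0.001, -1.0]]
wrist_force: [0.2, 0.1, -0.3]
gripper_width: -0.0001
```

Run:
```python
from h import *
report('w29.png')
```

```text
36.55 [0.5617 0.2375 0.0814] tcp tray [0.0139 0.0968] [-0.9 -0.9 -1. ]
94 [529.1, 331.8] world [0.6526 0.2208] tray [0.0337 0.187 ]
```

View pics/w29.png

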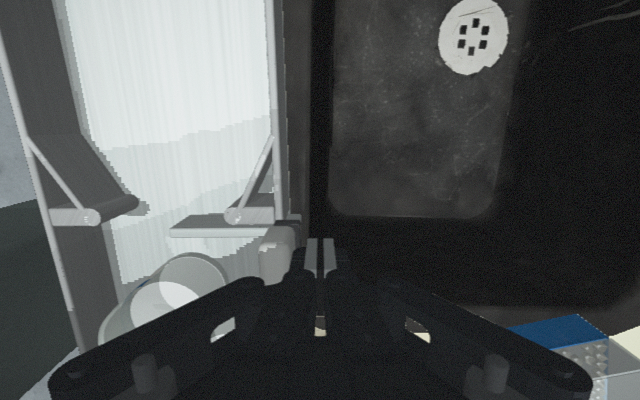

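Call:
{"method": "drive_tool", "body": {"deltas": [[-1, -0.01, 0, 0, 0], [-1, -0.01, -0.001, 0, 0], [-1, -0.008, 0, 0, 0], [-1, -0.006, 0, 0, 0], [-1, 0, 0, 0, 0]]}}

```text
clock: 37.05
eef_pos: [0.5268, 0.2363, 0.0802]
orientation: [[-0.031, 1.0, -0.001], [1.0, 0.031, -0.0], [-0.0, -0.001, -1.0]]
wrist_force: [0.4, 0.1, 0.3]
gripper_width: 0.0001
```

Call:
{"method": "drive_tool", "body": {"deltas": [[-1, -0.004, 0, 0, 0], [-1, 0, 0, 0, 0], [-1, 0, 0, 0, 0]]}}

```text
clock: 37.35
eef_pos: [0.5235, 0.2363, 0.0801]
orientation: [[-0.031, 1.0, -0.001], [1.0, 0.031, -0.0], [-0.0, -0.001, -1.0]]
wrist_force: [-0.3, 0.4, 0.1]
gripper_width: -0.0003
```

Run:
```python
from h import *
report('w30.png')
```

```text
37.4 [0.5236 0.2362 0.0801] tcp tray [0.0138 0.0586] [-0.6  0.7  0.3]
102 [603.0, 349.7] world [0.6474 0.2128] tray [0.0416 0.1816]
```

View pics/w30.png

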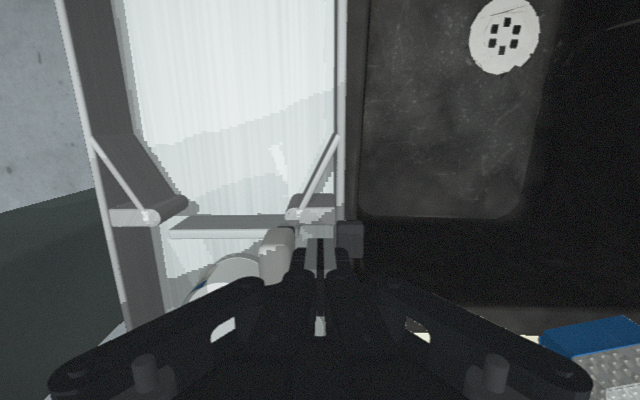

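Call:
{"method": "drive_tool", "body": {"deltas": [[-1, -0.004, 0, 0, 0], [-1, 0, 0, 0, 0], [-1, 0, 0, 0, 0]]}}

```text
clock: 37.7
eef_pos: [0.52, 0.2361, 0.0803]
orientation: [[-0.031, 1.0, 0.001], [1.0, 0.031, 0.0], [0.0, 0.001, -1.0]]
wrist_force: [4.8, -0.1, -2.2]
gripper_width: -0.0
```

Call:
{"method": "drive_tool", "body": {"deltas": [[-1, -0.003, 0, 0, 0], [-1, 0, 0, 0, 0], [-1, 0, 0, 0, 0]]}}

```text
clock: 38.0
eef_pos: [0.5195, 0.2361, 0.0807]
orientation: [[-0.03, 1.0, 0.007], [1.0, 0.03, 0.001], [0.001, 0.007, -1.0]]
wrist_force: [24.7, 0.5, -12.2]
gripper_width: 0.0
```

Call:
{"method": "drive_tool", "body": {"deltas": [[-1, 0.008, 0, 0, 0], [-1, 0.02, 0, 0, 0], [-1, 0, 0, 0.03, 0], [-1, 0, 0, 0.05, 0], [-1, 0.02, 0.03, 0.04, 0], [-1, 0, 0.03, 0.03, 0], [-1, -0.02, -0.04, 0, 0], [-1, -0.03, -0.04, 0, 0], [-1, -0.02, -0.04, 0, 0], [-1, 0, -0.03, 0, 0]]}}

```text
clock: 39.0
eef_pos: [0.4911, 0.1427, 0.2276]
orientation: [[-0.031, 1.0, -0.001], [1.0, 0.031, -0.0], [-0.0, -0.001, -1.0]]
wrist_force: [0.5, 0.2, 0.1]
gripper_width: -0.0002
```

Call:
{"method": "drive_tool", "body": {"deltas": [[-1, -0.02, -0.04, 0.04, 0], [-1, 0, -0.04, 0.04, 0], [-1, 0, 0, 0.02, 0], [-1, 0, 0, 0, 0], [-1, 0, 0, 0, 0]]}}

```text
clock: 39.5
eef_pos: [0.4763, 0.0755, 0.3156]
orientation: [[-0.031, 1.0, -0.001], [1.0, 0.031, 0.0], [0.0, -0.001, -1.0]]
wrist_force: [-0.4, -0.5, -0.8]
gripper_width: 0.0003
```

Run:
```python
from h import *
report('w31.png')
p=shot('side','s31.png');cv2.imwrite('pics/s31z.png',cv2.resize(p['image'][130:370,220:420],None,fx=3,fy=2.5,interpolation=3))
t=shot('top','t31.png');cv2.imwrite('pics/t31z.png',cv2.resize(t['image'][160:270,190:470],None,fx=2.8,fy=4,interpolation=3))
```

```text
39.55 [0.4762 0.0757 0.315 ] tcp tray [0.1726 0.0057] [-0.1 -0.5  0.1]
599 [310.4, 91.1] world [0.4628 0.1784] tray [ 0.0695 -0.0041]
537 [345.0, 128.0] world [0.5031 0.1403] tray [0.109  0.0348]
545 [283.4, 133.9] world [0.433  0.1315] tray [ 0.1153 -0.0355]
65 [505.1, 132.6] world [0.6864 0.1409] tray [0.1148 0.218 ]
```

View pics/w31.png

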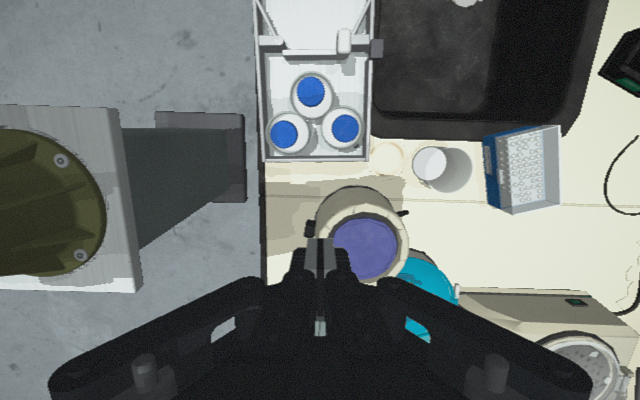

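View pics/s31z.png

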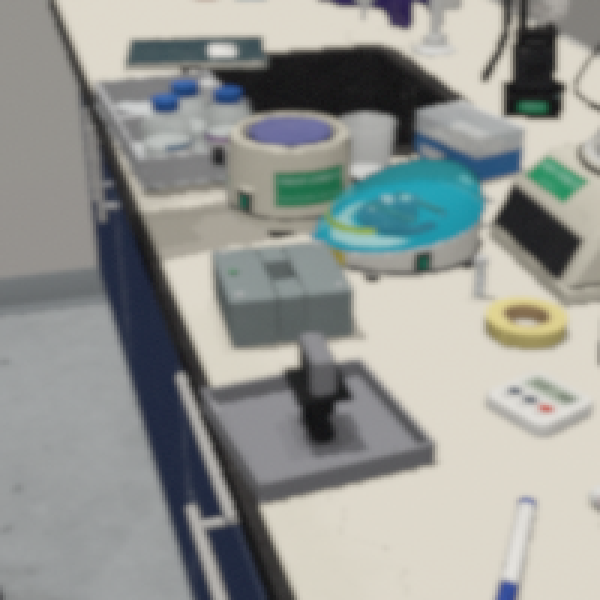

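View pics/t31z.png

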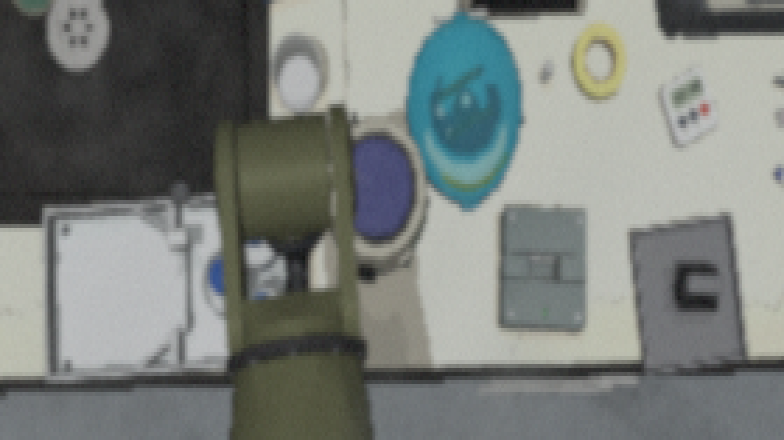

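Run:
```python
from h import *
p=shot('wrist')
for k in ['gate_grip','beaker','bottle_a']:
    for q in env.regions_of(p,k): 
        X=onz(p,q['at'],.095 if k!='bottle_a' else .06); print(k,round(q['score'],2),np.round(q['at']),X.round(3),totray(X).round(3))
print('expected shut knob px',proj(p,[.4645+.0349*.013+.9994*.035,.248-.9994*.013+.0349*.035,.099]))
report()
print(env.finish_job())
```

```text
beaker 0.78 [446. 168.] [0.635 0.096 0.095] [0.157 0.165]
beaker 0.18 [330.  53.] [0.483 0.222 0.095] [0.026 0.017]
bottle_a 0.92 [310.  95.] [0.46 0.18 0.06] [ 0.067 -0.007]
bottle_a 0.86 [342. 127.] [0.504 0.141 0.06 ] [0.108 0.036]
bottle_a 0.56 [289. 131.] [0.433 0.134 0.06 ] [ 0.113 -0.036]
expected shut knob px [345.8957414  39.0737227]
39.9 [0.4765 0.0756 0.3157] tcp tray [0.1727 0.006 ] [-0.1 -0.2 -0.3]
600 [310.4, 91.1] world [0.4628 0.1784] tray [ 0.0695 -0.0041]
537 [345.0, 128.1] world [0.5031 0.1403] tray [0.109  0.0348]
543 [283.4, 134.1] world [0.433  0.1314] tray [ 0.1154 -0.0356]
86 [511.7, 131.3] world [0.6936 0.1428] tray [0.1131 0.2253]
the job is handed in; nothing more can be done
None
```

The job was handed in at about 40 s, with every step done in order. The finish call gives no verdict, so whether it passed comes only from my own checks.

**What I did**
1. I pulled the plug straight up out of the control box and left it standing, released, in the grey dish.
2. I nudged jammed bottle a back to about tray x -79 mm.
3. I moved bottles b, a and c one at a time through the opening by their caps. The fourth bottle was not there.
4. I pushed the gate shut until it hit its stop, then backed the arm clear.

**Last checks**
- **Bottles:** all three stand upright in the outfeed end, at about tray x 69, 109 and 115 mm (limits 42 and 135 mm).
- **Gate:** the knob shows within about 1 px of where a fully shut gate should put it. The gate-grip network did not find it in that last picture, so this rests on the picture and the 25 N push at the stop.
- **Plug, bystanders and arm:** the plug stands in the dish. The timer and beaker look unmoved by eye, though I did not measure them. The arm touches nothing.

**What did not go cleanly**
- **Tilted bottles:** my first drags by the cap pressed down on the bottle, so its base lagged and it tilted. I regripped and nudged a back a second time, and regripped b.
- **Not a pure slide:** for the rest of the move I had the gripper carry about the bottle's weight. The bottles may have hovered within about a millimetre of the tray floor.
- **Bottle c:** it moved about 13 mm further in after I released it, which looks like the knock the task warned of. It stayed upright and inside the limits.

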